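Put the thinner filter together on its drip dish

TASK

Put the filter for the used brush thinner together, from the bottom up: stand the open glass jar upright in the middle of the round drip dish, seat the white funnel in the jar's mouth, then the steel strainer in the funnel, and last close it with the knobbed cover so that no dust falls in before the thinner is poured. Each part must sit fully home and level on the one below; set the glass jar down rather than dropping it, let no part tip over, and leave the tape roll, the paint tube and the eraser where they lie.

Things in the scene. Friction and masses are not known exactly. Their poses are not given: they have to be found in the camera images.
- jar_mid (a point): Open amber glass jar, upright, loose, 0.22 kg, round: body 64 mm across from 4 to 60 mm above its foot, narrowing to a neck 55 mm across from 68 mm to the rim at 80 mm; foot 58 mm across; mouth 48 mm inside. Point: on its axis, half-way up (40 mm above the foot, 40 mm below the rim); z up along the axis. Grip round the body from above.
- funnel_mid (a point): White plastic funnel, loose, 0.08 kg, round, 50 mm high, standing on its spout. Spout: lowest 18 mm, 33 mm across at the tip, 41 mm at the top. Then a flat shoulder 61 mm across that rests on the jar's rim; above it the cup, 60 mm across widening to 67 mm at its rim (61 mm inside). Point: on the axis, 25 mm above the tip; z up. Seated, 47 mm above the jar's point. Grip round the cup from above.
- strainer_mid (a point): Steel strainer basket, loose, 0.09 kg, round, 42 mm high, upright. Perforated cup, 43 mm across at the bottom, 50 mm above; at 22 mm up a flange 65 mm across, 2.5 mm thick, that rests on the funnel's rim; above it a plain collar 53 mm across (47 mm inside). Point: on the axis, 21 mm above the bottom; z up. Seated, 24 mm above the funnel's point. Grip round the collar, above the flange.
- cover_knob (a point): Aluminium cover, loose, 0.08 kg, round, black knob up. Plug below, 7 mm deep, 33 mm across widening to 42 mm, goes into the strainer's collar; disc 63 mm across, 7 to 13 mm above the plug's bottom, rests on the collar; knob 23 mm across from 19 to 36 mm up, top at 39 mm. Point: on the axis, mid-knob, 28 mm above the plug's bottom; z up. Seated, 42 mm above the strainer's point. Grip the knob.
- drip_dish: Shallow round dish, white enamel with a dark blue rim, fixed to the desk, 112 mm across and 17 mm high, flat floor 8 mm above the desk and about 90 mm across. Its origin is the centre of its underside, on the desk. The jar standing in it has its point 48 mm above this origin.
- tape_roll: Bystander: roll of masking tape lying flat, loose, 101 x 112 x 24 mm. Origin under its centre, on the desk. Leave it alone.
- paint_tube: Bystander: squeezed metal paint tube lying among the parts, loose, 38 x 131 x 24 mm, long along its own y. Origin under its centre, on the desk. Leave it alone.
- eraser: Bystander: small blue-sleeved white eraser among the parts, loose, 21 x 45 x 13 mm, long along its own y. Origin under its centre, on the desk. Leave it alone.
Mind the look-alikes: they are no part of the job. Of the things that look like the part that bears jar_mid, the largest one is meant.

How it is judged:
On the way, in this order (a step that is already met when the one before it is completed fails the run):
1. the jar stands upright in the middle of the drip dish (horizontal distance between jar_mid and drip_dish below 0.015 m and z of jar_mid in the frame of drip_dish between 0.044 and 0.052 m and angle between jar_mid's own z axis and vertical below 0.08 rad), for 0.2 s.
2. the funnel is seated in the mouth of the jar, which stands in the dish (all of step 1 and horizontal distance between funnel_mid and jar_mid below 0.008 m and z of funnel_mid in the frame of jar_mid between 0.043 and 0.051 m and angle between funnel_mid's own z axis and vertical below 0.08 rad), for 0.2 s.
3. the strainer is seated in the funnel (all of step 2 and horizontal distance between strainer_mid and funnel_mid below 0.008 m and z of strainer_mid in the frame of funnel_mid between 0.02 and 0.028 m and angle between strainer_mid's own z axis and vertical below 0.08 rad), for 0.2 s.
4. the cover is seated on the strainer (all of step 3 and horizontal distance between cover_knob and strainer_mid below 0.008 m and z of cover_knob in the frame of strainer_mid between 0.038 and 0.046 m and angle between cover_knob's own z axis and vertical below 0.08 rad), for 0.2 s.
At the end, for the whole second after the job is handed in: The jar stands in the dish within 15 mm of its centre; funnel, strainer and cover are each centred within 8 mm on the part below and within 4 mm of their seated height; all four stand within 0.08 rad of upright, released and at rest (all of step 4 and linear speed of each of jar, funnel, strainer, cover below 0.02 m/s); the robot touches nothing.
It fails at once if a part of the filter is tipped over (more than 0.6 rad) (angle between any of jar_mid, funnel_mid, strainer_mid, cover_knob's own z axis and vertical above 0.6 rad).
It fails at once if the glass jar is dropped or thrown (faster than 0.6 m/s while no finger touches it) (linear speed of jar above 0.6 m/s and contact force between the fingers and jar below 0.05 N).
It fails at once if the tape roll is moved more than 25 mm (distance of tape_roll from where it was at the start of the episode above 0.025 m).
It fails at once if the paint tube is moved more than 25 mm (distance of paint_tube from where it was at the start of the episode above 0.025 m).
It fails at once if the eraser is moved more than 25 mm (distance of eraser from where it was at the start of the episode above 0.025 m).
It also fails if it takes over 115 s, if anything falls off the work surface, if the arm or the gripper's body presses on something with over 40 N, if the wrist force passes 120 N, or if a joint passes its speed limit or range.

ROBOT

A 7-joint arm with a two-finger parallel gripper is mounted at the origin on a cart in front of the work surface, level with it; the furniture and walls round the work are solid. World frame = base frame: x ahead of the robot, y to its left, z up, the work surface at z = 0. Lengths are in m, angles in rad, forces in N, time in s.
With the tool pointing down it reaches from about 0.425 to 0.925 m from the base axis. Payload 6.8 kg.
Tool frame: the origin (TCP) lies between the finger pads; the fingertips stand 22 mm ahead of it and the grasp point (between the pads) lies 3 mm ahead of it (bot.tip_reach is the distance from the TCP to the fingertips, in m); z points along the fingers, x is the direction in which the jaws open and shut, and the axes are right-handed (so a half turn about z gives the same grasp; the last joint's range is limited). The gripper opens to 85 mm and grips with 20 to 120 N. Pads are 22 mm wide; open, the fingers measure 114 mm over their backs; the gripper's body (76 mm by 85 mm) begins 54 mm behind the grasp point. The pads swing forward as they close: fully open they stand 13 mm farther back than shut.
Start: joints at [-1.289, 0.477, 0.022, 1.555, -0.011, 1.109, -0.083], TCP at [0.257, 0.624, 0.253] pointing down, gripper open.
Joint ranges: [-2.96, 2.96], [-0.34, 2.1], [-1.41, 1.46], [0.24, 2.44], [-1.37, 4.51], [0.17, 1.92], [-2.96, 2.96]. Speed limits (rad/s): [2.39, 2.39, 3.14, 3.14, 3.14, 3.14, 3.14].

INTERFACE

Orientations are given as a unit quaternion [w, x, y, z].
In Python, from station import bot gives the robot as it stands.
- The arm moves only by the tool step_arm, never from a script. Its argument "targets" is a list of rows, each a list of 5 numbers: the shift along the tool's x, y, z in mm, then the turn about the tool's z in degrees, then the closure, from 0 (fully open) to 1 (shut). In form: [[dx, dy, dz, spin, jaw], ...]. A call has 1 to 20 rows; each row is the pose to reach, as a shift and turn from the pose commanded when the call began, along the tool's axes at that moment; what a row does not reach only later rows make up. A row lasts 1/12 s, in which the tool goes at most 41.7 mm and 7.16 degrees, less where a joint would pass 70% of its speed; a pose out of reach is approached as far as the arm can. A call with a gripper value outside its range is refused whole. The fingers move at their own pace and stop on an object; "newtons" is the grip in N (left out, the last holds). Time passes only in rows, so rows that repeat a pose let the fingers close. It gives the time, the measured TCP pose, the force and the opening at its end, in the units of the state.
- bot.get_obs(): the state, without advancing time (a new reading comes with each control period).
- bot.read_camera(name): name is "side" or "top"; returns a dict with "frame" (384x512x3 uint8, red, green, blue), "z_map" (384x512 float32, m along the optical axis (not along the pixel's ray), 0 where there is no reading), "fov_y" (degrees; the focal length in pixels is half the picture's height over the tangent of half this angle, whatever the lens; pixels are square), "cx", "cy" (the principal point, pixels), "R" (3x3) and "t" (3): a world point X has camera coordinates R X + t. Camera axes: x right, y down, z forward; pixel columns grow to the right and rows downward; lengths in m; the calibration is good to about 2 mm. A picture is of the moment at which its call begins.
- bot.hand_in(): hands the job in, once; it reports no verdict.
The state is a dict: "t": time; "q": joint angles; "joint_vel": joint speeds; "joint_torque": joint torques, N m; "eef_pos": TCP position; "tool_rot": TCP orientation; "contact_force": force on the tool from outside, world axes, zero at the start; "torque": the same for the moment, N m; "gripper_width": opening from 0.0 (shut) to 1.0 (fully open).
Only numpy, scipy, OpenCV 4.12 (cv2) and the standard library are available. Lean on these libraries where they do the work, as an engineer would, in place of code of your own. Each camera call takes 0.05 s, during which the arm holds its last target.

## Working session

There is one attempt and no reset: what is moved stays moved. The work goes in short steps, Python scripts to look and compute and a tool call to move; the robot and the scene stay as the last step left them, time stands still between calls to the robot, and variables do not carry over. Pictures are saved under pics/ and viewed, and the job is handed in when it is done.

Besides the shell and the picture viewer there is one more tool, called after "Call:" by a JSON object that holds its "name" and its "arguments". step_arm: Moves the arm, as the interface text tells. Its arguments: {"type":"object","properties":{"targets":{"type":"array"},"newtons":{"type":"number"}},"required":["targets"]}

```bash
mkdir -p pics
cat > h.py <<'E'
import numpy as np,cv2
from station import bot
def cam(n,save=None):
    c=bot.read_camera(n)
    if save: cv2.imwrite('pics/'+save+'.png',c['frame'][:,:,::-1])
    f=192/np.tan(np.radians(c['fov_y'])/2); c['f']=f
    z=c['z_map']; v,u=np.mgrid[:384,:512]
    P=np.stack([(u-c['cx'])/f*z,(v-c['cy'])/f*z,z],-1)
    c['W']=(P-c['t'])@c['R']; c['W'][z==0]=np.nan
    return c
E
python3 - <<'E'
from h import *
o=bot.get_obs(); print(o)
for n in('top','side'):
    c=cam(n,n+'0'); print(n,c['f'],c['cx'],c['cy'],'pos',-c['R'].T@c['t'],c['R'].round(2).tolist(),(c['z_map']==0).mean())
    np.savez('pics/'+n+'0.npz',**c)
E
```

```text
{'t': 0.0, 'q': array([-1.28912102,  0.47777878,  0.02234718,  1.55650502, -0.01151525,
        1.1092814 , -0.08312007]), 'joint_vel': array([-0.00065504,  0.0004013 ,  0.00257619,  0.00039845, -0.00102238,
       -0.00063593,  0.0009608 ]), 'joint_torque': array([-1.27893032e-03, -5.96455586e+01,  1.60751291e+00, -2.81197983e+01,
        1.23906977e-02,  9.46240383e-03,  1.61713587e-05]), 'eef_pos': array([0.25628222, 0.62383474, 0.2523175 ]), 'tool_rot': array([ 5.64967859e-04,  8.30659653e-01,  5.56779750e-01, -7.28877059e-04]), 'contact_force': array([ 0.62278412, -0.72560021, -0.20867739]), 'torque': array([ 0.01256574, -0.06444709,  0.02092624]), 'gripper_width': 1.0019929121769693}
top 488.57554593929166 255.2179076683146 192.2799676107802 pos [ 0.30275018 -0.00723011  1.3904874 ] [[-0.01, -1.0, -0.02], [-0.98, 0.01, -0.18], [0.18, 0.02, -0.98]] 0.003962198893229167
side 432.11566727760527 251.27162089277996 188.73867956171696 pos [ 0.36512654 -0.91251895  0.69054826] [[0.98, -0.2, -0.02], [-0.13, -0.55, -0.83], [0.16, 0.81, -0.56]] 0.005182902018229167
```

View pics/top0.png

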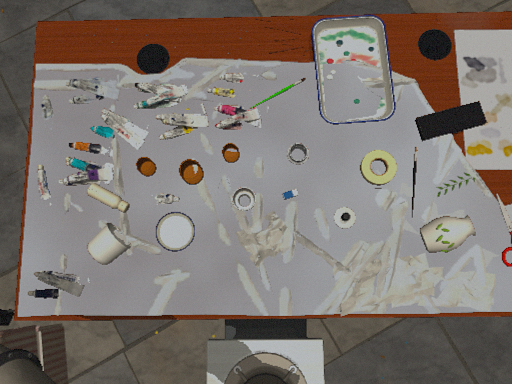

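View pics/side0.png

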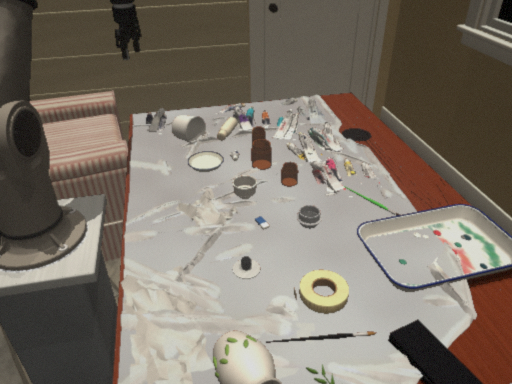

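The top view shows three amber jars at (147,167), (191,172) and (231,153), with the middle one the largest. The dish is at (175,231), the funnel at (244,199), the strainer at (298,153), the cover at (345,217), the eraser at (290,194) and the tape at (379,168). The side view agrees with this.

Run:
```python
from h import *
ims=[]
for n in('top','side'):
    c=dict(np.load(f'pics/{n}0.npz')); W=c['W']
    if n=='top':
        print('desk z',np.nanmedian(W[200:300,200:330,2]))
        for nm,(u,v,r) in dict(jarA=(147,167,14),jarB=(191,172,17),jarC=(231,153,13),dish=(175,231,24),funnel=(244,199,16),strainer=(298,153,14),cover=(345,217,15),eraser=(290,194,11),tape=(379,168,24),beige=(108,197,22),small=(166,199,12)).items():
            w=W[v-r:v+r+1,u-r:u+r+1].reshape(-1,3)
            m=w[:,2]>0.006; w=w[m]
            print(nm,len(w),'zmax %.3f'%np.percentile(w[:,2],98),'x',np.percentile(w[:,0],[1,99]).round(3),'y',np.percentile(w[:,1],[1,99]).round(3))
            t=w[w[:,2]>np.percentile(w[:,2],98)-0.006]
            print('   top:',len(t),((t.max(0)+t.min(0))/2).round(4),np.ptp(t,axis=0).round(3))
    fr=c['frame'][:,:,::-1]
    if n=='top': a=fr[120:260,90:400]
    else: a=fr[90:320,130:360]
    s=2.5
    cv2.imwrite(f'pics/{n}0z.png',cv2.resize(a,None,fx=s,fy=s,interpolation=cv2.INTER_CUBIC))
```

```text
desk z 0.006663533627488175
jarA 446 zmax 0.065 x [0.595 0.679] y [0.295 0.377]
   top: 55 [0.6329 0.3333 0.0631] [0.041 0.042 0.009]
jarB 798 zmax 0.084 x [0.569 0.671] y [0.157 0.256]
   top: 75 [0.6127 0.2002 0.0833] [0.054 0.053 0.011]
jarC 462 zmax 0.064 x [0.636 0.715] y [0.052 0.129]
   top: 49 [0.6699 0.0894 0.0631] [0.041 0.04  0.01 ]
dish 1645 zmax 0.023 x [0.383 0.517] y [0.183 0.318]
   top: 206 [0.4461 0.2536 0.0238] [0.111 0.121 0.014]
funnel 801 zmax 0.054 x [0.491 0.585] y [0.007 0.099]
   top: 90 [0.5322 0.0527 0.0536] [0.066 0.064 0.01 ]
strainer 504 zmax 0.046 x [0.63  0.712] y [-0.146 -0.064]
   top: 63 [ 0.667  -0.1029  0.0446] [0.051 0.052 0.01 ]
cover 561 zmax 0.041 x [0.44  0.525] y [-0.277 -0.192]
   top: 49 [ 0.4795 -0.2302  0.0404] [0.02  0.02  0.009]
eraser 324 zmax 0.018 x [0.518 0.582] y [-0.111 -0.047]
   top: 100 [ 0.5496 -0.0789  0.0166] [0.065 0.063 0.009]
tape 1305 zmax 0.031 x [0.552 0.692] y [-0.405 -0.27 ]
   top: 447 [ 0.6227 -0.3325  0.0293] [0.099 0.1   0.009]
beige 1377 zmax 0.046 x [0.485 0.613] y [0.382 0.51 ]
   top: 208 [0.5598 0.443  0.0488] [0.096 0.117 0.018]
small 358 zmax 0.026 x [0.506 0.577] y [0.242 0.313]
   top: 48 [0.5415 0.2582 0.0248] [0.023 0.035 0.009]
```

View pics/top0z.png

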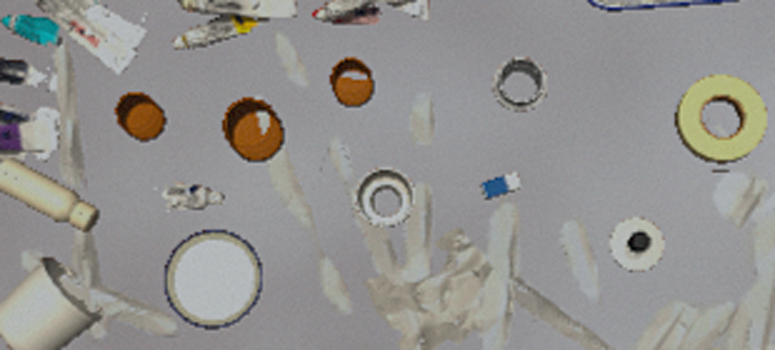

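View pics/side0z.png

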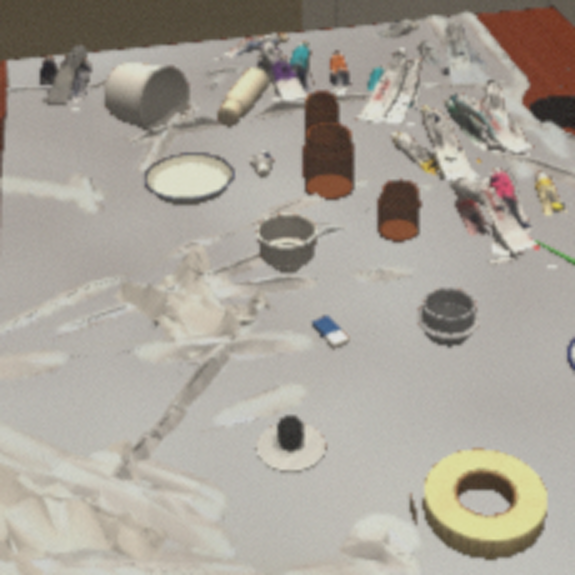

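```bash
cat >> h.py <<'E'
def ray(c,u,v):
    d=c['R'].T@np.array([(u-c['cx'])/c['f'],(v-c['cy'])/c['f'],1.]); return -c['R'].T@c['t'],d/np.linalg.norm(d)
def onplane(c,u,v,z):
    o,d=ray(c,u,v); return o+d*(z-o[2])/d[2]
def tri(r1,r2):
    A=sum(np.eye(3)-np.outer(d,d) for o,d in (r1,r2)); b=sum((np.eye(3)-np.outer(d,d))@o for o,d in (r1,r2))
    p=np.linalg.solve(A,b); return p,np.linalg.norm(np.cross(r1[1],r2[1])@(r1[0]-r2[0]))/np.linalg.norm(np.cross(r1[1],r2[1]))
def topell(c,xy,zt,R,tol=.006,off=0.):
    W=c['W']; m=(np.hypot(W[...,0]-xy[0],W[...,1]-xy[1])<R)&(abs(W[...,2]-zt-off)<tol)
    v,u=np.nonzero(m)
    pts=np.stack([u,v],1).astype(np.int32)
    h=cv2.convexHull(pts).astype(np.float32)
    return cv2.fitEllipse(h),len(u)
E
python3 - <<'E'
from h import *
print(bot.tip_reach)
C={n:dict(np.load(f'pics/{n}0.npz')) for n in('top','side')}
T=C['top']['W'];S=C['side']['W']
for k,W in(('top',T),('side',S)):
  for x,y in((.45,.15),(.62,.13),(.6,-.02),(.6,-.18),(.48,-.15),(.55,.2)):
    m=np.hypot(W[...,0]-x,W[...,1]-y)<.03; print(k,x,y,np.nanmedian(W[m][:,2]).round(4),end=' ; ')
  print()
for nm,xy,z,R in(('jar',(.613,.2),.08,.036),('dish',(.446,.253),.017,.066),('funnel',(.532,.053),.05,.042),('strainer',(.667,-.103),.042,.034),('cover',(.4795,-.23),.039,.018)):
    r=[]
    for k in('top','side'):
        e,n=topell(C[k],xy,z,R,.007,.004); 
        print(nm,k,n,np.round(e[0],1),np.round(e[1],1),onplane(C[k],*e[0],z).round(4)); r.append(ray(C[k],*e[0]))
    p,g=tri(*r); print('   tri',p.round(4),'gap',g.round(4))
E
```

```text
0.022
top 0.45 0.15 0.0038 ; top 0.62 0.13 0.0058 ; top 0.6 -0.02 0.0064 ; top 0.6 -0.18 0.0051 ; top 0.48 -0.15 0.0083 ; top 0.55 0.2 0.0054 ; 
side 0.45 0.15 0.0021 ; side 0.62 0.13 0.0042 ; side 0.6 -0.02 0.0049 ; side 0.6 -0.18 0.0039 ; side 0.48 -0.15 0.0067 ; side 0.55 0.2 0.0033 ; 
jar top 82 [189.1 168.5] [19.2 20. ] [0.6133 0.2012 0.08  ]
jar side 59 [261.2 143.4] [ 9.9 18.3] [0.6151 0.1976 0.08  ]
   tri [0.6149 0.2015 0.0777] gap 0.0022
dish top 348 [174.1 231.8] [38.7 42.7] [0.4453 0.251  0.017 ]
dish side 138 [205.3 160.1] [18.9 36.3] [0.4491 0.2471 0.017 ]
   tri [0.4475 0.2516 0.0142] gap 0.0039
funnel top 103 [243.7 198.4] [23.8 24.1] [0.5326 0.0521 0.05  ]
funnel side 88 [244.5 182. ] [14.8 24.6] [0.5348 0.0491 0.05  ]
   tri [0.5342 0.0522 0.0478] gap 0.0024
strainer top 65 [298.2 151.9] [18.2 18.5] [ 0.6659 -0.1034  0.042 ]
strainer side 78 [309.3 211.2] [14.  21.3] [ 0.6681 -0.1047  0.042 ]
   tri [ 0.6673 -0.1036  0.041 ] gap 0.0023
cover top 48 [345.7 216.5] [7.2 8. ] [ 0.4795 -0.2305  0.039 ]
cover side 52 [245.5 259.1] [7.1 9.1] [ 0.4819 -0.2337  0.039 ]
   tri [ 0.4811 -0.2311  0.0363] gap 0.0025
```

```bash
cat >> h.py <<'E'
from scipy.spatial.transform import Rotation
def go(p,spin_to=None):
    o=bot.get_obs(); q=o['tool_rot']; R=Rotation.from_quat([q[1],q[2],q[3],q[0]]).as_matrix()
    d=R.T@(np.array(p)-o['eef_pos'])*1000
    print('t %.2f'%o['t'],'pos',o['eef_pos'].round(4),'xang %.1f'%np.degrees(np.arctan2(R[1,0],R[0,0])),'tilt %.3f'%np.arccos(-R[2,2]),'w %.3f'%o['gripper_width'],'F',o['contact_force'].round(1),'-> shift',d.round(1), 'q',o['q'].round(2))
E
python3 - <<'E'
from h import *
go((.614,.200,.2)); go((.614,.2,.045))
E
```

```text
t 0.10 pos [0.2563 0.6239 0.2525] xang 67.7 tilt 0.002 w 0.997 F [0.5 0.5 0.5] -> shift [-256.1  491.9   52.9] q [-1.29  0.48  0.02  1.56 -0.01  1.11 -0.08]
t 0.10 pos [0.2563 0.6239 0.2525] xang 67.7 tilt 0.002 w 0.997 F [0.5 0.5 0.5] -> shift [-255.9  491.9  207.9] q [-1.29  0.48  0.02  1.56 -0.01  1.11 -0.08]
```

Call:
{"name": "step_arm", "arguments": {"targets": [[-32, 61, 6, 0, 0], [-64, 123, 13, 0, 0], [-96, 184, 20, 0, 0], [-128, 246, 26, 0, 0], [-160, 307, 33, 0, 0], [-192, 369, 40, 0, 0], [-224, 430, 46, 0, 0], [-256, 492, 53, 0, 0], [-256, 492, 53, 0, 0], [-256, 492, 53, 0, 0], [-256, 492, 53, 0, 0], [-256, 492, 53, 0, 0], [-256, 492, 53, 0, 0], [-256, 492, 53, 0, 0], [-256, 492, 53, 0, 0], [-256, 492, 53, 0, 0], [-256, 492, 53, 0, 0], [-256, 492, 53, 0, 0], [-256, 492, 53, 0, 0], [-256, 492, 53, 0, 0]], "newtons": 40}}

```text
t: 1.77
eef_pos: [0.6137, 0.202, 0.2004]
tool_rot: [-0.0, 0.83, 0.558, 0.0]
contact_force: [0.5, -0.7, 0.9]
gripper_width: 0.999
```

Run:
```python
from h import *
go((.614,.2,.045))
a=cam('top')['frame'][100:260,100:350];b=cam('side')['frame'][60:220,150:400]
cv2.imwrite('pics/a1.png',cv2.resize(np.vstack([a,b])[:,:,::-1],None,fx=1.8,fy=1.8))
```

```text
t 1.77 pos [0.6137 0.202  0.2004] xang 67.8 tilt 0.001 w 0.999 F [ 0.5 -0.7  0.9] -> shift [ -1.8   1.1 155.4] q [-0.53  0.48  0.16  1.69 -0.09  0.98  0.84]
```

View pics/a1.png

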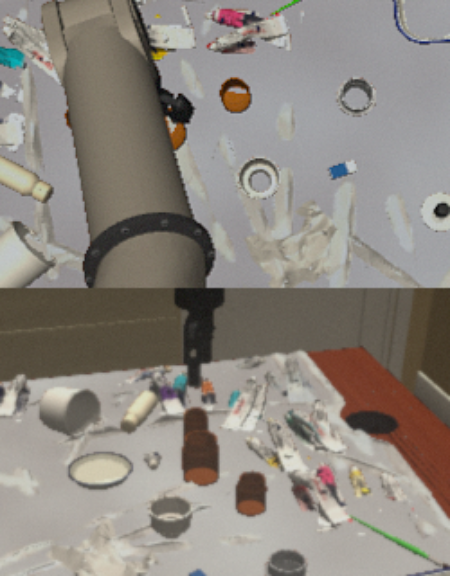

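The arm is above the jar in both views (side view about (195,350)), and the scene is undisturbed. Descending over it now.

Call:
{"name": "step_arm", "arguments": {"targets": [[-2, 1, 25, 0, 0], [-2, 1, 50, 0, 0], [-2, 1, 75, 0, 0], [-2, 1, 95, 0, 0], [-2, 1, 110, 0, 0], [-2, 1, 122, 0, 0], [-2, 1, 134, 0, 0], [-2, 1, 145, 0, 0], [-2, 1, 155, 0, 0], [-2, 1, 155, 0, 0], [-2, 1, 155, 0, 0], [-2, 1, 155, 0, 0]]}}

```text
t: 2.87
eef_pos: [0.615, 0.1985, 0.0459]
tool_rot: [0.0, 0.831, 0.557, 0.001]
contact_force: [0.1, 0.3, 0.1]
gripper_width: 1.001
```

Run:
```python
from h import *
go((.614,.2,.045))
b=cam('side')['frame'][60:220,150:400]
cv2.imwrite('pics/a2.png',cv2.resize(b[:,:,::-1],None,fx=3,fy=3))
```

```text
t 2.87 pos [0.615  0.1985 0.0459] xang 67.7 tilt 0.001 w 1.001 F [0.1 0.3 0.1] -> shift [ 1.  -1.5  0.9] q [-0.5   0.68  0.12  1.77 -0.12  0.7   0.87]
```

View pics/a2.png

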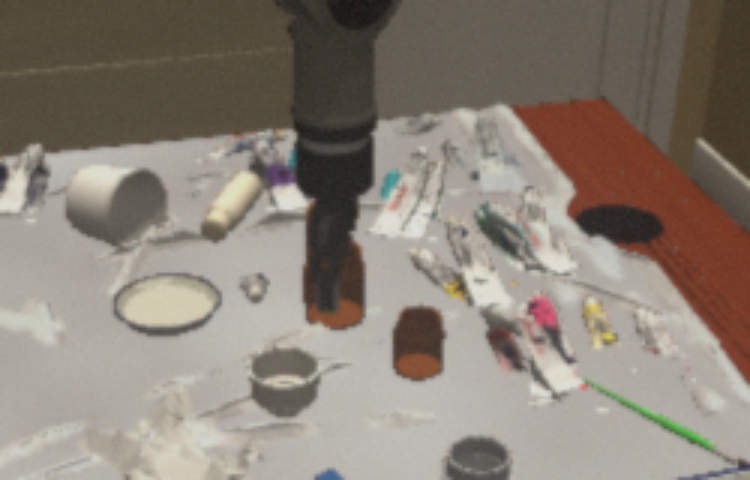

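The near finger is in front of the jar body at about (328,270), with its tip close to the foot, and the jar is untouched. Closing.

Call:
{"name": "step_arm", "arguments": {"targets": [[0, 0, 0, 0, 0.1], [0, 0, 0, 0, 0.2], [0, 0, 0, 0, 0.3], [0, 0, 0, 0, 0.4], [0, 0, 0, 0, 0.5], [0, 0, 0, 0, 0.5], [0, 0, 0, 0, 0.5], [0, 0, 0, 0, 0.5]], "newtons": 40}}

```text
t: 3.58
eef_pos: [0.6155, 0.1994, 0.047]
tool_rot: [-0.0, 0.831, 0.557, 0.001]
contact_force: [-1.0, -0.0, 7.6]
gripper_width: 0.704
```

Call:
{"name": "step_arm", "arguments": {"targets": [[0, 0, -5, 0, 0.5], [0, 0, -15, 0, 0.5], [0, 0, -30, 0, 0.5], [0, 0, -50, 0, 0.5], [0, 0, -70, 0, 0.5], [0, 0, -70, 0, 0.5], [0, 0, -70, 0, 0.5], [0, 0, -70, 0, 0.5]]}}

```text
t: 4.25
eef_pos: [0.6138, 0.1981, 0.1146]
tool_rot: [-0.0, 0.831, 0.557, -0.001]
contact_force: [-1.0, -0.6, -2.7]
gripper_width: 0.7
```

Run:
```python
from h import *
go((.446,.2505,.115))
b=cam('side')['frame'][60:220,150:400]
cv2.imwrite('pics/a3.png',cv2.resize(b[:,:,::-1],None,fx=3,fy=3))
```

```text
t 4.25 pos [0.6138 0.1981 0.1146] xang 67.7 tilt 0.001 w 0.700 F [-1.  -0.6 -2.7] -> shift [ -15.3 -175.1   -0.2] q [-0.51  0.58  0.14  1.75 -0.11  0.82  0.86]
```

View pics/a3.png

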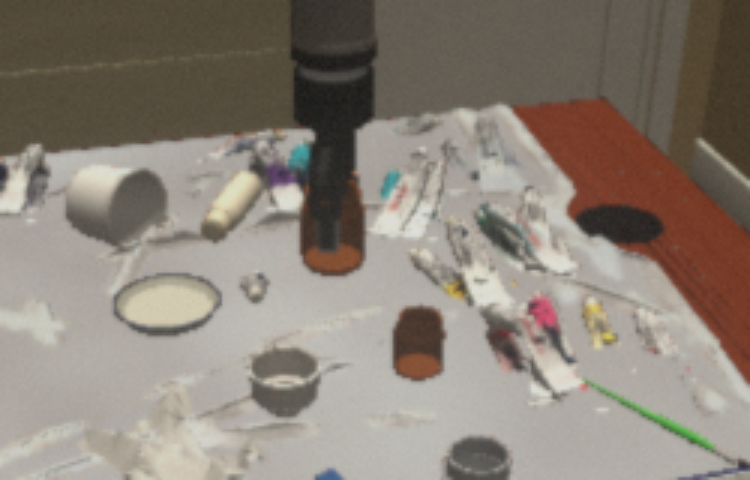

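The jar is held and hangs upright, foot at (332,262), opening 0.70. Moving it over the dish.

Call:
{"name": "step_arm", "arguments": {"targets": [[-2, -15, 0, 0, 0.5], [-4, -40, 0, 0, 0.5], [-6, -68, 0, 0, 0.5], [-8, -96, 0, 0, 0.5], [-11, -124, 0, 0, 0.5], [-13, -150, 0, 0, 0.5], [-15, -167, 0, 0, 0.5], [-15, -174, 0, 0, 0.5], [-15, -174, 0, 0, 0.5], [-15, -174, 0, 0, 0.5], [-15, -174, 0, 0, 0.5], [-15, -174, 0, 0, 0.5]]}}

```text
t: 5.3
eef_pos: [0.4492, 0.25, 0.1153]
tool_rot: [0.0, 0.831, 0.556, 0.0]
contact_force: [-0.1, -0.1, -2.2]
gripper_width: 0.697
```

Run:
```python
from h import *
go((.4475,.250,.056))
b=cam('side')['frame'][60:220,110:360]
cv2.imwrite('pics/a4.png',cv2.resize(b[:,:,::-1],None,fx=3,fy=3))
```

```text
t 5.30 pos [0.4492 0.25   0.1153] xang 67.6 tilt 0.001 w 0.697 F [-0.1 -0.1 -2.2] -> shift [-0.7 -1.6 59.3] q [-0.74  0.4   0.13  2.06 -0.08  0.68  0.62]
```

View pics/a4.png

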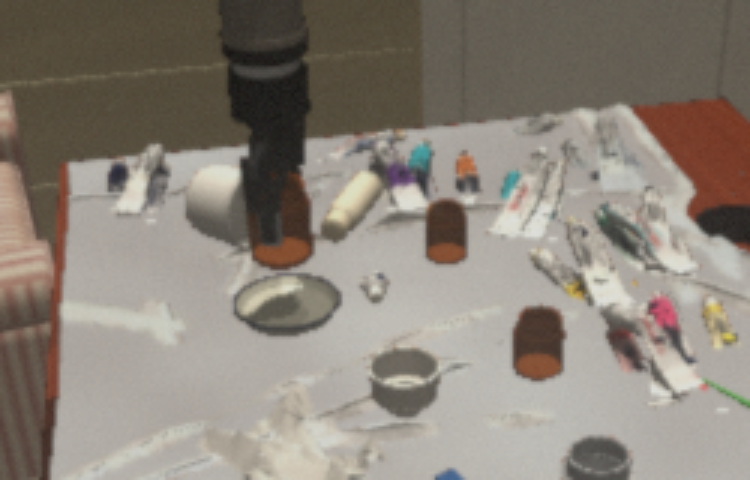

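The jar hangs over the dish, foot at (281,258) and dish at (288,303). Lowering it gently.

Call:
{"name": "step_arm", "arguments": {"targets": [[-1, -2, 15, 0, 0.5], [-1, -2, 30, 0, 0.5], [-1, -2, 40, 0, 0.5], [-1, -2, 46, 0, 0.5], [-1, -2, 51, 0, 0.5], [-1, -2, 54, 0, 0.5], [-1, -2, 56, 0, 0.5], [-1, -2, 58, 0, 0.5], [-1, -2, 58, 0, 0.5], [-1, -2, 58, 0, 0.5], [-1, -2, 58, 0, 0.5]]}}

```text
t: 6.27
eef_pos: [0.4458, 0.2506, 0.0576]
tool_rot: [-0.0, 0.831, 0.557, 0.0]
contact_force: [-0.8, 0.3, -2.2]
gripper_width: 0.697
```

Run:
```python
from h import *
go((.4475,.250,.056))
b=cam('side')['frame'][60:220,110:360]
cv2.imwrite('pics/a5.png',cv2.resize(b[:,:,::-1],None,fx=3,fy=3))
```

```text
t 6.27 pos [0.4458 0.2506 0.0576] xang 67.7 tilt 0.001 w 0.697 F [-0.8  0.3 -2.2] -> shift [0.1 1.8 1.6] q [-0.72  0.5   0.11  2.09 -0.1   0.55  0.64]
```

View pics/a5.png

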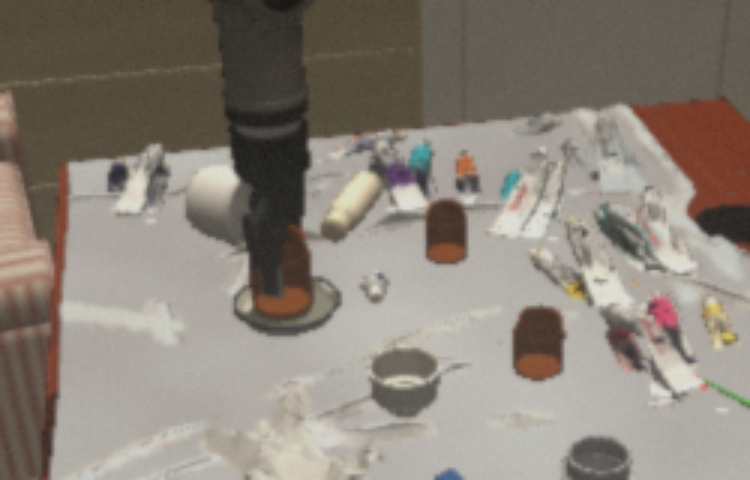

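The jar is about over the dish floor, foot bottom edge at (282,318). I'll check its centring with projected circles before the last 2 mm.

```bash
cat >> h.py <<'E'
def circ(c,x,y,z,r):
    a=np.linspace(0,2*np.pi,90); P=np.stack([x+r*np.cos(a),y+r*np.sin(a),z+0*a],-1)@c['R'].T+c['t']
    return np.stack([P[:,0]/P[:,2]*c['f']+c['cx'],P[:,1]/P[:,2]*c['f']+c['cy']],-1)
def overlay(c,circs,box,s,name):
    x0,y0,x1,y1=box; im=cv2.resize(np.ascontiguousarray(c['frame'][y0:y1,x0:x1,::-1]),None,fx=s,fy=s,interpolation=cv2.INTER_CUBIC)
    for k,(x,y,z,r) in enumerate(circs):
        p=((circ(c,x,y,z,r)-[x0,y0]+.5)*s).astype(np.int32); cv2.polylines(im,[p],True,[(0,255,0),(255,255,0),(255,0,255),(0,255,255)][k%4],1)
    cv2.imwrite(f'pics/{name}.png',im)
E
python3 - <<'E'
from h import *
c=cam('side')
overlay(c,[(.449,.247,.017,.056),(.449,.247,.008,.045),(.449,.247,.0095,.029)],(170,120,250,190),8,'a6')
E
```

```text
(no output)
```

View pics/a6.png

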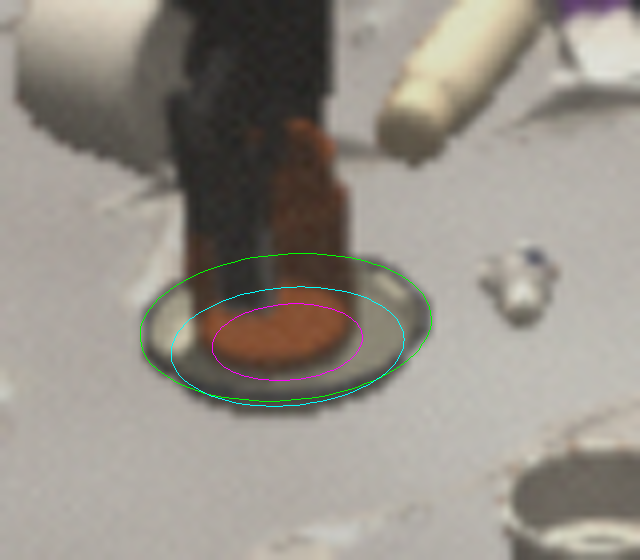

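Run:
```python
from h import *
c=dict(np.load('pics/side0.npz'))
overlay(c,[(.615,.1976,.08,.0275),(.615,.1976,.0,.029),(.615,.1976,.004,.032)],(225,115,305,185),8,'a7')
c=cam('top'); overlay(c,[(.4455,.251,.017,.056)],(120,180,220,260),6,'a8')
```

```text
(no output)
```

View pics/a7.png

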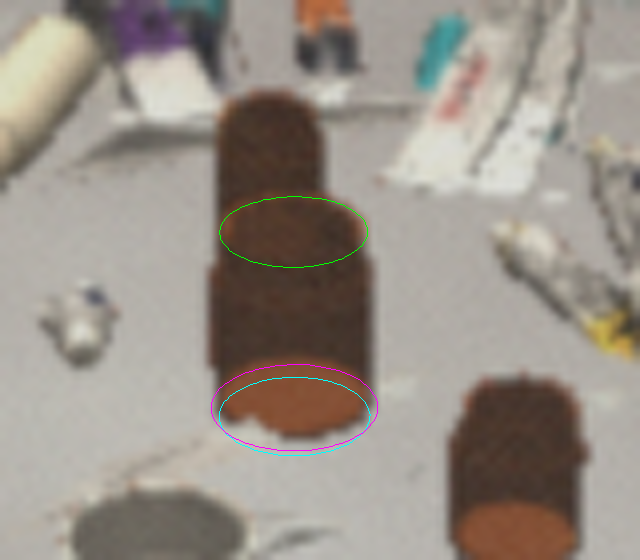

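View pics/a8.png

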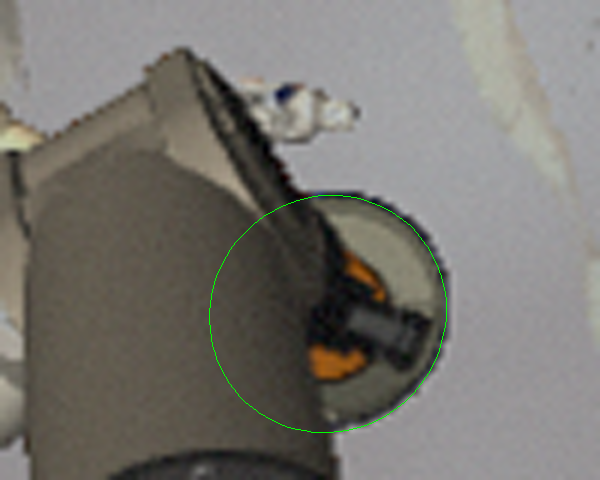

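The floor offset matches the initial picture, so the height is consistent. The jar sits about 3–4 mm towards −x, so I'll correct that and set it down.

Call:
{"name": "step_arm", "arguments": {"targets": [[0, 1, 0, 0, 0.5], [1, 3, 0, 0, 0.5], [1, 3, 1, 0, 0.5], [1, 3, 2, 0, 0.5], [1, 3, 3, 0, 0.5], [1, 3, 3, 0, 0.5], [1, 3, 3, 0, 0.5]]}}

```text
t: 7.0
eef_pos: [0.449, 0.2503, 0.0549]
tool_rot: [-0.0, 0.831, 0.557, 0.0]
contact_force: [-1.8, -1.7, 7.9]
gripper_width: 0.697
```

Run:
```python
from h import *
go((.4485,.250,.053))
```

```text
t 7.00 pos [0.449  0.2503 0.0549] xang 67.7 tilt 0.000 w 0.697 F [-1.8 -1.7  7.9] -> shift [-0.4 -0.3  1.9] q [-0.72  0.51  0.11  2.09 -0.1   0.55  0.64]
```

The jar is down (force went from −2.2 to +7.9 N). Releasing.

Call:
{"name": "step_arm", "arguments": {"targets": [[0, 0, 0, 0, 0.25], [0, 0, 0, 0, 0.2], [0, 0, 0, 0, 0.1], [0, 0, 0, 0, 0], [0, 0, 0, 0, 0], [0, 0, 0, 0, 0], [0, 0, -5, 0, 0], [0, 0, -15, 0, 0], [0, 0, -35, 0, 0], [0, 0, -60, 0, 0], [0, 0, -90, 0, 0], [0, 0, -130, 0, 0], [0, 0, -160, 0, 0], [0, 0, -160, 0, 0], [0, 0, -160, 0, 0]]}}

```text
t: 8.25
eef_pos: [0.4498, 0.2509, 0.217]
tool_rot: [-0.0, 0.831, 0.557, 0.003]
contact_force: [0.3, -0.4, -0.7]
gripper_width: 1.001
```

Run:
```python
from h import *
go((.5335,.051,.15))
c=cam('side')
overlay(c,[(.449,.247,.017,.056),(.449,.247,.088,.0275)],(160,80,260,190),5,'a9')
e,n=topell(c,(.449,.247),.088,.034,.007,.004); print(n,e,onplane(c,*e[0],.088))
```

```text
t 8.25 pos [0.4498 0.2509 0.217 ] xang 67.7 tilt 0.005 w 1.001 F [ 0.3 -0.4 -0.7] -> shift [-153.4  153.3   66.6] q [-0.76  0.25  0.15  1.98 -0.05  0.9   0.6 ]
59 ((203.2996063232422, 139.56895446777344), (9.325305938720703, 18.11304473876953), 86.85137176513672) [0.44860049 0.24725933 0.088     ]
```

View pics/a9.png

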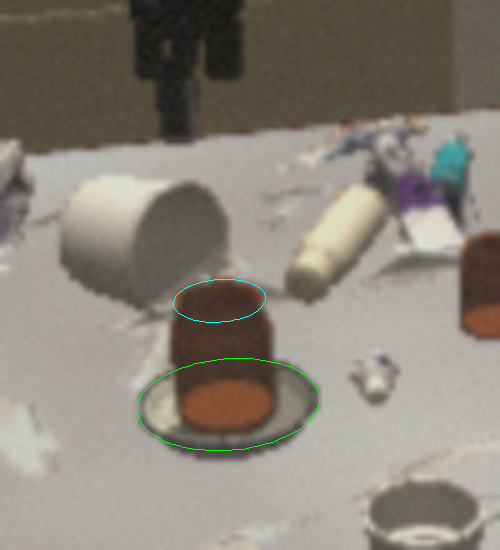

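The jar stands upright, rim at (220,300) and centred in the dish within about 1 mm. Next is the funnel.

Call:
{"name": "step_arm", "arguments": {"targets": [[-22, 22, 0, 0, 0], [-44, 44, 0, 0, 0], [-66, 66, 10, 0, 0], [-88, 88, 30, 0, 0], [-110, 110, 50, 0, 0], [-132, 132, 67, 0, 0], [-153, 153, 67, 0, 0], [-153, 153, 67, 0, 0], [-153, 153, 67, 0, 0], [-153, 153, 80, 0, 0], [-153, 153, 100, 0, 0], [-153, 153, 115, 0, 0], [-153, 153, 115, 0, 0], [-153, 153, 115, 0, 0], [-153, 153, 115, 0, 0], [-153, 153, 115, 0, 0]]}}

```text
t: 9.63
eef_pos: [0.5326, 0.0511, 0.1002]
tool_rot: [0.0, 0.83, 0.557, 0.001]
contact_force: [-1.0, 0.2, 0.1]
gripper_width: 0.999
```

Run:
```python
from h import *
go((.535,.052,.043))
c=cam('side')
overlay(c,[],(190,110,300,220),6,'b1')
c=cam('top')
overlay(c,[],(190,150,300,240),6,'b1t')
```

```text
t 9.63 pos [0.5326 0.0511 0.1002] xang 67.7 tilt 0.001 w 0.999 F [-1.   0.2  0.1] -> shift [ 1.6  1.8 57.2] q [-0.38  0.46  0.21  2.03 -0.15  0.67  1.11]
```

View pics/b1.png

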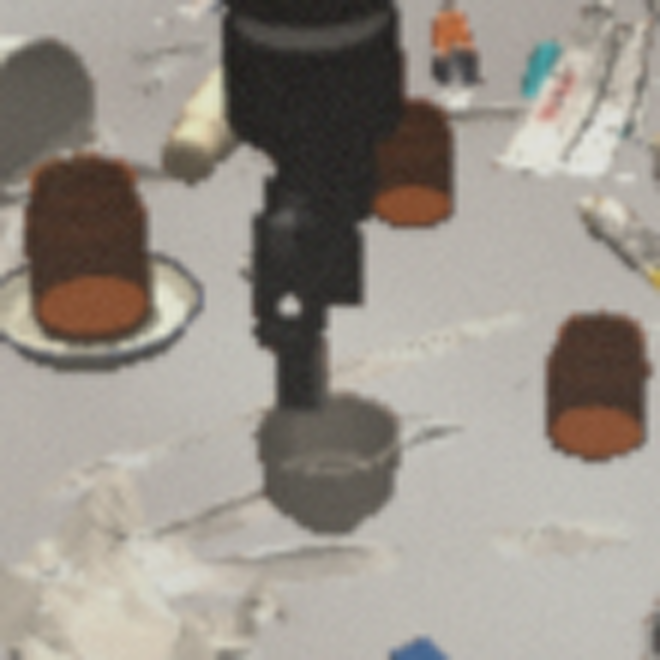

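View pics/b1t.png

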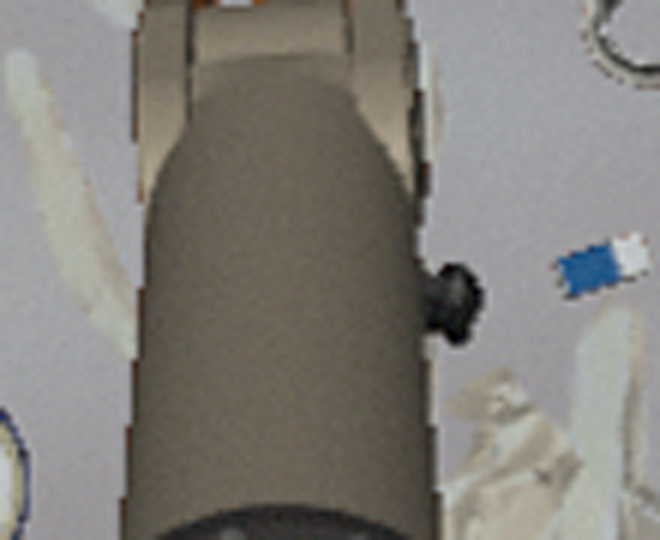

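The fingers straddle the funnel (side view, funnel at (330,460)). Descending and closing.

Call:
{"name": "step_arm", "arguments": {"targets": [[1, 2, 8, 0, 0], [1, 2, 18, 0, 0], [1, 2, 28, 0, 0], [1, 2, 38, 0, 0], [1, 2, 48, 0, 0], [1, 2, 57, 0, 0], [1, 2, 57, 0, 0], [1, 2, 57, 0, 0], [1, 2, 57, 0, 0.1], [1, 2, 57, 0, 0.2], [1, 2, 57, 0, 0.3], [1, 2, 57, 0, 0.5], [1, 2, 57, 0, 0.5], [1, 2, 57, 0, 0.5], [1, 2, 57, 0, 0.5]], "newtons": 30}}

```text
t: 10.98
eef_pos: [0.5351, 0.0509, 0.0432]
tool_rot: [0.0, 0.831, 0.557, 0.001]
contact_force: [-1.3, -0.3, 6.4]
gripper_width: 0.758
```

Run:
```python
from h import *
go((.535,.052,.16))
c=cam('side')
overlay(c,[],(190,110,300,220),6,'b2')
e,n=topell(c,(.535,.049),.05,.042,.007,.004); print(n,e,onplane(c,*e[0],.05))
```

```text
t 10.98 pos [0.5351 0.0509 0.0432] xang 67.7 tilt 0.002 w 0.758 F [-1.3 -0.3  6.4] -> shift [   1.1   -0.4 -116.8] q [-0.35  0.56  0.18  2.04 -0.18  0.55  1.13]
80 ((244.6488037109375, 181.3550567626953), (18.95138931274414, 24.387874603271484), 73.67138671875) [0.53579197 0.05198037 0.05      ]
```

View pics/b2.png

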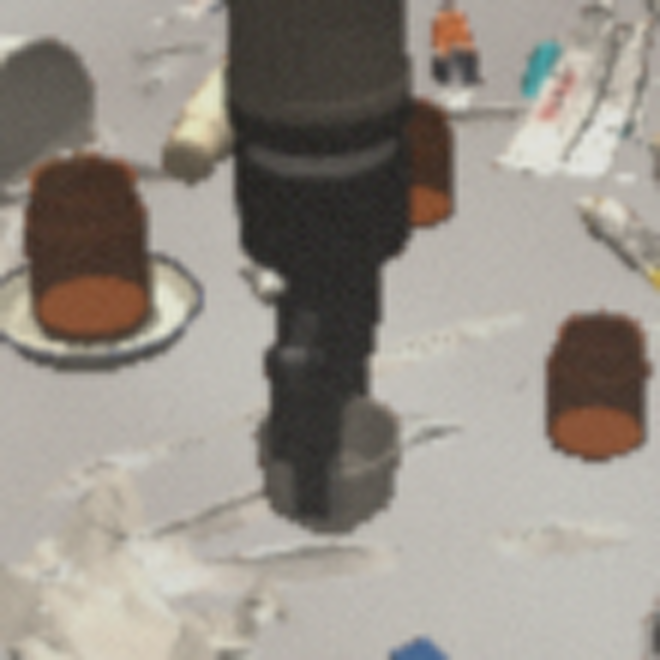

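The funnel is gripped (opening 0.758) and still upright. Lifting, then over to the jar.

Call:
{"name": "step_arm", "arguments": {"targets": [[0, 0, -5, 0, 0.5], [0, 0, -18, 0, 0.5], [0, 0, -40, 0, 0.5], [0, 0, -65, 0, 0.5], [0, 0, -95, 0, 0.5], [0, 0, -120, 0, 0.5], [0, 0, -127, 0, 0.5], [0, 0, -127, 0, 0.5], [0, 0, -127, 0, 0.5], [0, 0, -127, 0, 0.5]]}}

```text
t: 11.87
eef_pos: [0.5332, 0.0507, 0.1678]
tool_rot: [-0.001, 0.831, 0.557, -0.001]
contact_force: [0.3, -0.6, -0.1]
gripper_width: 0.756
```

Run:
```python
from h import *
go((.449,.2497,.17))
```

```text
t 11.87 pos [0.5332 0.0507 0.1678] xang 67.7 tilt 0.003 w 0.756 F [ 0.3 -0.6 -0.1] -> shift [ 152.1 -153.5   -2.1] q [-0.41  0.36  0.24  1.98 -0.11  0.82  1.08]
```

Call:
{"name": "step_arm", "arguments": {"targets": [[10, -10, -2, 0, 0.5], [30, -30, -2, 0, 0.5], [52, -52, -2, 0, 0.5], [75, -75, -2, 0, 0.5], [98, -98, -2, 0, 0.5], [120, -121, -2, 0, 0.5], [140, -141, -2, 0, 0.5], [152, -153, -2, 0, 0.5], [152, -153, -2, 0, 0.5], [152, -153, -2, 0, 0.5], [152, -153, -2, 0, 0.5], [152, -153, -2, 0, 0.5]]}}

```text
t: 12.87
eef_pos: [0.4509, 0.2479, 0.1706]
tool_rot: [0.0, 0.831, 0.556, -0.001]
contact_force: [-0.4, -0.4, -1.3]
gripper_width: 0.757
```

Run:
```python
from h import *
go((.449,.2497,.116))
c=cam('side')
z=bot.get_obs()['eef_pos'][2]-.0432
overlay(c,[(.4486,.2473,.088,.0275),(.4486,.2473,z+.05,.0335),(.4486,.2473,z,.0165)],(160,80,260,190),6,'b3')
```

```text
t 12.87 pos [0.4509 0.2479 0.1706] xang 67.5 tilt 0.002 w 0.757 F [-0.4 -0.4 -1.3] -> shift [ 1.1 -2.4 54.6] q [-0.76  0.32  0.17  2.02 -0.07  0.81  0.62]
```

View pics/b3.png

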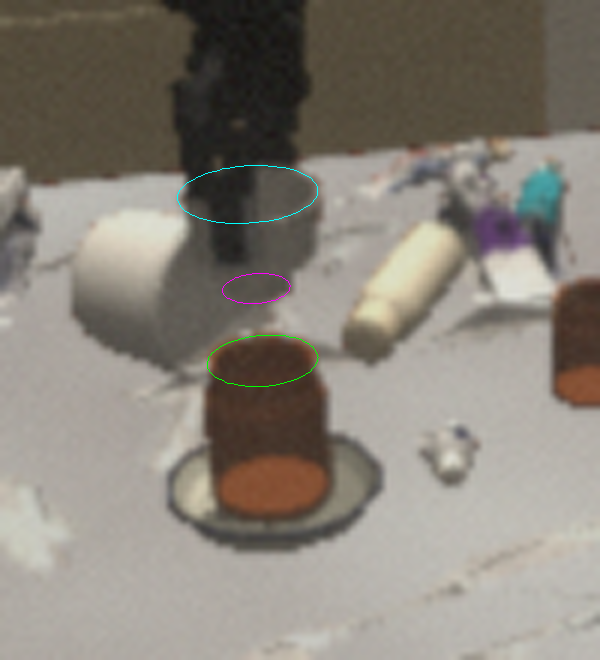

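The funnel hangs upright above the mouth, about 2 mm to +x, matching the TCP reading. Correcting and lowering.

Call:
{"name": "step_arm", "arguments": {"targets": [[1, -2, 8, 0, 0.5], [1, -2, 18, 0, 0.5], [1, -2, 27, 0, 0.5], [1, -2, 34, 0, 0.5], [1, -2, 40, 0, 0.5], [1, -2, 45, 0, 0.5], [1, -2, 49, 0, 0.5], [1, -2, 52, 0, 0.5], [1, -2, 55, 0, 0.5], [1, -2, 57, 0, 0.5], [1, -2, 58, 0, 0.5], [1, -2, 58, 0, 0.5], [1, -2, 58, 0, 0.5]]}}

```text
t: 14.0
eef_pos: [0.4493, 0.2512, 0.1137]
tool_rot: [-0.0, 0.831, 0.557, 0.0]
contact_force: [-0.5, -0.4, 2.5]
gripper_width: 0.757
```

Run:
```python
from h import *
go((.449,.2497,.113))
c=cam('side')
overlay(c,[(.4486,.2473,.088,.0275),(.4486,.2473,.12,.0335)],(160,80,260,190),6,'b4')
```

```text
t 14.00 pos [0.4493 0.2512 0.1137] xang 67.7 tilt 0.000 w 0.757 F [-0.5 -0.4  2.5] -> shift [-1.5  0.3  0.7] q [-0.75  0.41  0.15  2.06 -0.09  0.68  0.64]
```

View pics/b4.png

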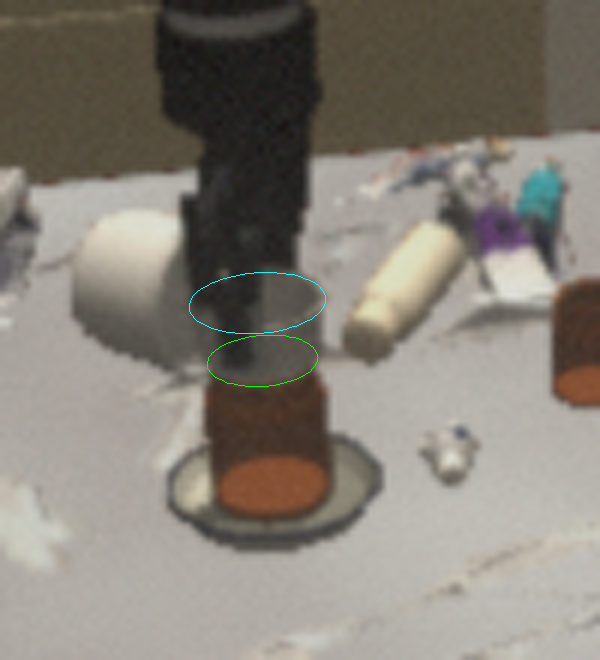

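The funnel is on the rim with light contact (2.5 N) and level with the predicted height. Releasing and backing off.

Call:
{"name": "step_arm", "arguments": {"targets": [[-1, 0, 1, 0, 0.5], [-1, 0, 1, 0, 0.2], [-1, 0, 1, 0, 0.1], [-1, 0, 1, 0, 0], [-1, 0, 1, 0, 0], [-1, 0, 1, 0, 0], [-1, 0, 1, 0, 0], [-1, 0, -5, 0, 0], [-1, 0, -15, 0, 0], [-1, 0, -30, 0, 0], [-1, 0, -55, 0, 0], [-1, 0, -80, 0, 0], [-1, 0, -105, 0, 0], [-1, 0, -115, 0, 0], [-1, 0, -115, 0, 0], [-1, 0, -115, 0, 0]]}}

```text
t: 15.38
eef_pos: [0.4488, 0.2503, 0.2286]
tool_rot: [-0.0, 0.831, 0.557, 0.001]
contact_force: [-0.5, -0.8, -0.4]
gripper_width: 1.002
```

Run:
```python
from h import *
go((.668,-.1035,.17))
c=cam('side')
overlay(c,[(.4486,.2473,.088,.0275),(.4486,.2473,.12,.0335)],(160,80,260,190),6,'b5')
e,n=topell(c,(.4486,.2473),.12,.042,.007,.004); print(n,e,onplane(c,*e[0],.12))
```

```text
t 15.38 pos [0.4488 0.2503 0.2286] xang 67.7 tilt 0.001 w 1.002 F [-0.5 -0.8 -0.4] -> shift [-244.   337.2   58.5] q [-0.78  0.24  0.18  1.97 -0.05  0.93  0.6 ]
73 ((202.7926025390625, 129.80718994140625), (11.277302742004395, 22.939319610595703), 86.9780502319336) [0.44969128 0.2476819  0.12      ]
```

View pics/b5.png

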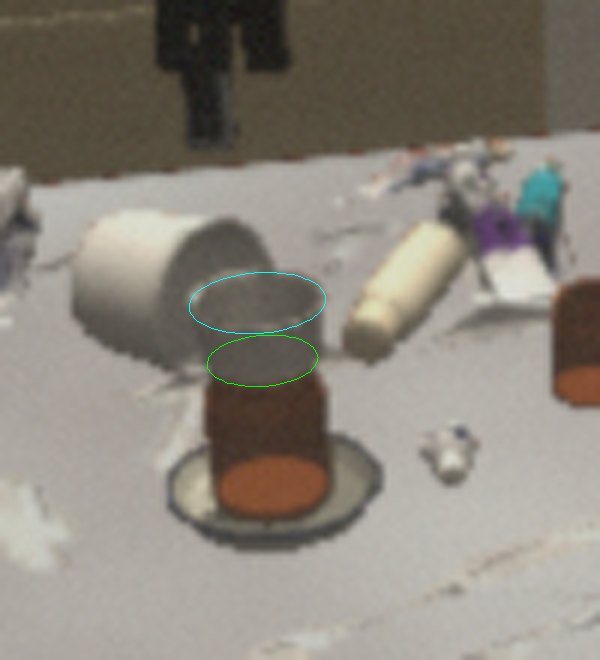

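The funnel sits level in the mouth (rim fit (0.4497, 0.2477), within about 1 mm of the jar). Before the strainer I'll work out where the fingertips really are at different openings.

Run:
```python
from h import *
c=dict(np.load('pics/side0.npz'))
def zat(x,y,v):
    zs=np.linspace(0,.15,601);P=np.stack([x+0*zs,y+0*zs,zs],-1)@c['R'].T+c['t'];vv=P[:,1]/P[:,2]*c['f']+c['cy'];i=np.argmin(abs(vv-v));return zs[i],(P[i,0]/P[i,2]*c['f']+c['cx'])
for x,y,v,t in((.5136,.0049,178,.1002),(.520,.0147,196.2,.0432)):
    z,u=zat(x,y,v); print(z,u,'tip below TCP',t-z)
```

```text
0.0935 239.20112937872665 tip below TCP 0.006699999999999998
0.029 241.69373494700216 tip below TCP 0.0142
```

Tips sit about 7–9 mm below the TCP when open and 14 mm at opening 0.76, which matches the 13 mm swing. So I'll use TCP z of about 0.045 for the strainer collar.

Call:
{"name": "step_arm", "arguments": {"targets": [[-20, 28, 0, 0, 0], [-42, 58, 0, 0, 0], [-64, 88, 0, 0, 0], [-86, 119, 0, 0, 0], [-108, 149, 10, 0, 0], [-130, 180, 20, 0, 0], [-152, 210, 30, 0, 0], [-174, 240, 45, 0, 0], [-196, 271, 58, 0, 0], [-218, 301, 75, 0, 0], [-236, 326, 95, 0, 0], [-244, 337, 115, 0, 0], [-244, 337, 130, 0, 0], [-244, 337, 130, 0, 0], [-244, 337, 130, 0, 0], [-244, 337, 130, 0, 0], [-244, 337, 130, 0, 0]]}}

```text
t: 16.85
eef_pos: [0.6682, -0.1026, 0.0992]
tool_rot: [0.0, 0.83, 0.557, 0.001]
contact_force: [-0.4, -0.1, -0.0]
gripper_width: 0.997
```

Run:
```python
from h import *
go((.668,-.1035,.045))
c=cam('side')
overlay(c,[],(260,150,360,250),6,'c1')
```

```text
t 16.85 pos [ 0.6682 -0.1026  0.0992] xang 67.7 tilt 0.001 w 0.997 F [-0.4 -0.1 -0. ] -> shift [-0.9  0.1 54.2] q [-0.13  0.65  0.27  1.68 -0.22  0.83  1.42]
```

View pics/c1.png

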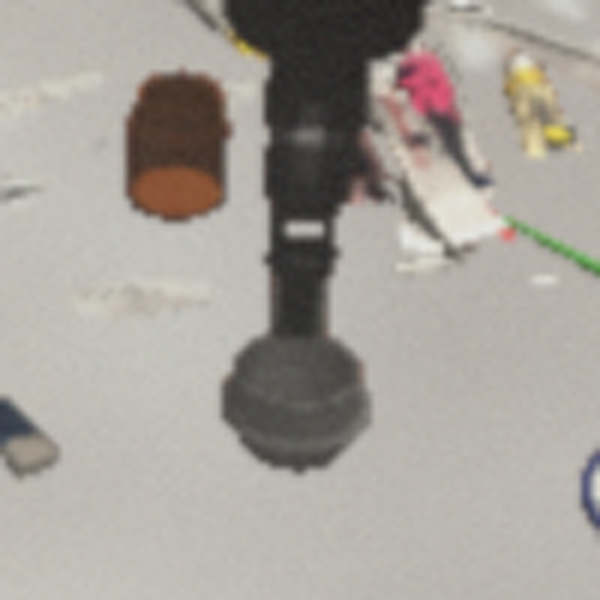

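The near finger at (300,335) lines up with the strainer at (297,400). Descending and closing.

Call:
{"name": "step_arm", "arguments": {"targets": [[-1, 0, 8, 0, 0], [-1, 0, 18, 0, 0], [-1, 0, 28, 0, 0], [-1, 0, 38, 0, 0], [-1, 0, 47, 0, 0], [-1, 0, 53, 0, 0], [-1, 0, 53, 0, 0], [-1, 0, 53, 0, 0], [-1, 0, 53, 0, 0.1], [-1, 0, 53, 0, 0.2], [-1, 0, 53, 0, 0.3], [-1, 0, 53, 0, 0.4], [-1, 0, 53, 0, 0.5], [-1, 0, 53, 0, 0.6], [-1, 0, 53, 0, 0.6], [-1, 0, 53, 0, 0.6]], "newtons": 30}}

```text
t: 18.23
eef_pos: [0.6678, -0.1044, 0.0463]
tool_rot: [0.0, 0.831, 0.557, 0.001]
contact_force: [-1.8, 0.8, 6.2]
gripper_width: 0.609
```

Run:
```python
from h import *
go((.668,-.1035,.18))
c=cam('side')
overlay(c,[],(260,150,360,250),6,'c2')
```

```text
t 18.23 pos [ 0.6678 -0.1044  0.0463] xang 67.7 tilt 0.001 w 0.609 F [-1.8  0.8  6.2] -> shift [ 1.000e+00 -1.000e-01 -1.337e+02] q [-0.11  0.72  0.25  1.7  -0.24  0.74  1.44]
```

View pics/c2.png

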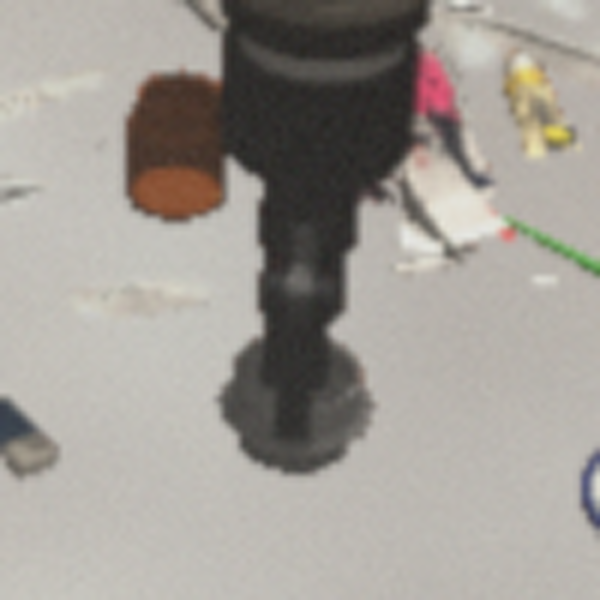

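The opening of 0.609 corresponds to the 53 mm collar, not the flange, so the grasp is right. Lifting.

Call:
{"name": "step_arm", "arguments": {"targets": [[0, 0, -5, 0, 0.6], [0, 0, -18, 0, 0.6], [0, 0, -40, 0, 0.6], [0, 0, -65, 0, 0.6], [0, 0, -95, 0, 0.6], [0, 0, -125, 0, 0.6], [0, 0, -150, 0, 0.6], [0, 0, -160, 0, 0.6], [0, 0, -160, 0, 0.6], [0, 0, -160, 0, 0.6], [0, 0, -160, 0, 0.6]]}}

```text
t: 19.2
eef_pos: [0.6662, -0.1041, 0.2033]
tool_rot: [-0.001, 0.831, 0.557, -0.001]
contact_force: [0.0, -0.2, -0.7]
gripper_width: 0.611
```

Run:
```python
from h import *
go((.449,.2503,.205))
c=cam('side')
overlay(c,[],(230,80,370,220),5,'c3')
```

```text
t 19.20 pos [ 0.6662 -0.1041  0.2033] xang 67.7 tilt 0.003 w 0.611 F [ 0.  -0.2 -0.7] -> shift [ 245.3 -335.5   -0.9] q [-0.15  0.54  0.31  1.62 -0.18  1.02  1.39]
```

View pics/c3.png

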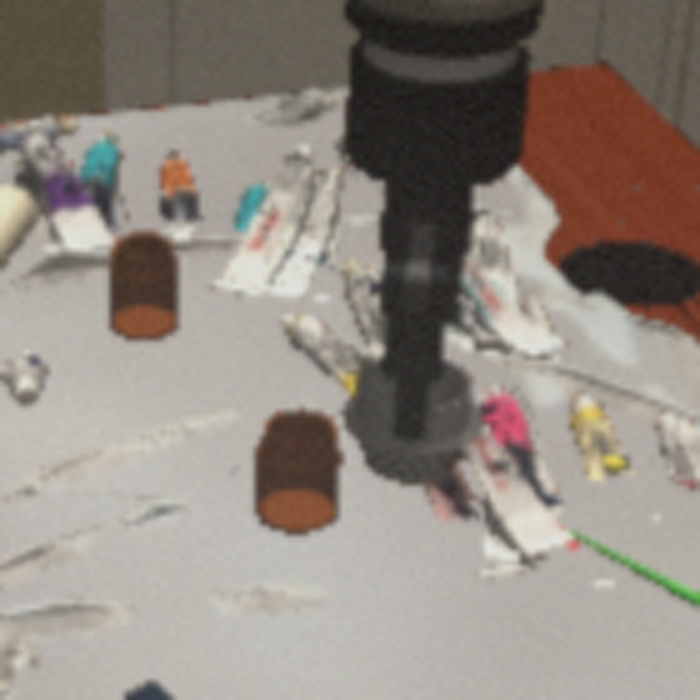

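The strainer hangs level at (410,420). Moving it over the funnel.

Call:
{"name": "step_arm", "arguments": {"targets": [[8, -10, -2, 0, 0.6], [22, -30, -2, 0, 0.6], [42, -57, -2, 0, 0.6], [62, -85, -2, 0, 0.6], [84, -115, -2, 0, 0.6], [106, -145, -2, 0, 0.6], [128, -175, -2, 0, 0.6], [150, -205, -2, 0, 0.6], [172, -235, -2, 0, 0.6], [194, -265, -2, 0, 0.6], [215, -294, -2, 0, 0.6], [232, -318, -2, 0, 0.6], [243, -333, -2, 0, 0.6], [245, -336, -2, 0, 0.6], [245, -336, -2, 0, 0.6], [245, -336, -2, 0, 0.6], [245, -336, -2, 0, 0.6]]}}

```text
t: 20.67
eef_pos: [0.4502, 0.2484, 0.207]
tool_rot: [0.0, 0.831, 0.556, -0.0]
contact_force: [-0.2, -0.6, -0.2]
gripper_width: 0.607
```

Run:
```python
from h import *
go((.449,.2500,.144))
c=cam('side')
z=bot.get_obs()['eef_pos'][2]-.0463
overlay(c,[(.4497,.2477,.12,.0335),(.4497,.2477,z,.0215),(.4497,.2477,z+.0245,.0325)],(160,60,260,190),5,'c4')
```

```text
t 20.67 pos [0.4502 0.2484 0.207 ] xang 67.5 tilt 0.001 w 0.607 F [-0.2 -0.6 -0.2] -> shift [ 1.1 -1.7 63. ] q [-0.79  0.27  0.19  1.99 -0.07  0.89  0.62]
```

View pics/c4.png

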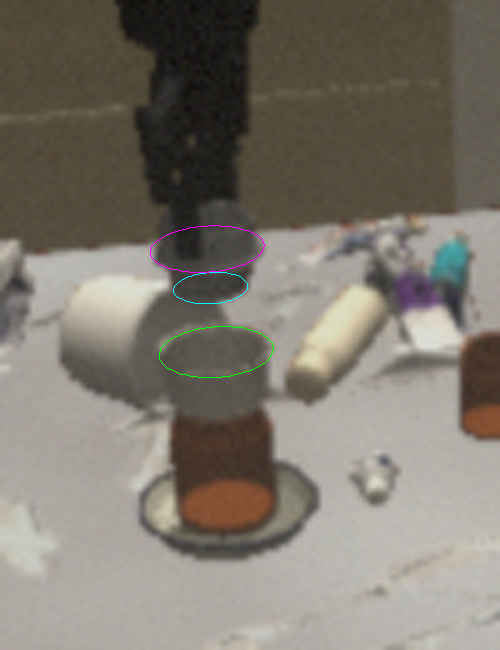

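The strainer hangs level over the funnel and matches the predicted circles. Lowering.

Call:
{"name": "step_arm", "arguments": {"targets": [[1, -2, 8, 0, 0.6], [1, -2, 18, 0, 0.6], [1, -2, 28, 0, 0.6], [1, -2, 37, 0, 0.6], [1, -2, 44, 0, 0.6], [1, -2, 50, 0, 0.6], [1, -2, 55, 0, 0.6], [1, -2, 59, 0, 0.6], [1, -2, 62, 0, 0.6], [1, -2, 64, 0, 0.6], [1, -2, 65, 0, 0.6], [1, -2, 65, 0, 0.6], [1, -2, 65, 0, 0.6]]}}

```text
t: 21.8
eef_pos: [0.4489, 0.2518, 0.1441]
tool_rot: [-0.0, 0.831, 0.557, 0.001]
contact_force: [-2.5, -2.7, 15.2]
gripper_width: 0.607
```

Run:
```python
from h import *
go((.449,.2500,.144))
c=cam('side')
overlay(c,[(.4497,.2477,.12,.0335),(.4497,.2477,.14,.0265)],(160,60,260,190),5,'c5')
```

```text
t 21.80 pos [0.4489 0.2518 0.1441] xang 67.6 tilt 0.002 w 0.607 F [-2.5 -2.7 15.2] -> shift [-1.6  0.8  0.1] q [-0.78  0.36  0.18  2.05 -0.09  0.74  0.64]
```

View pics/c5.png

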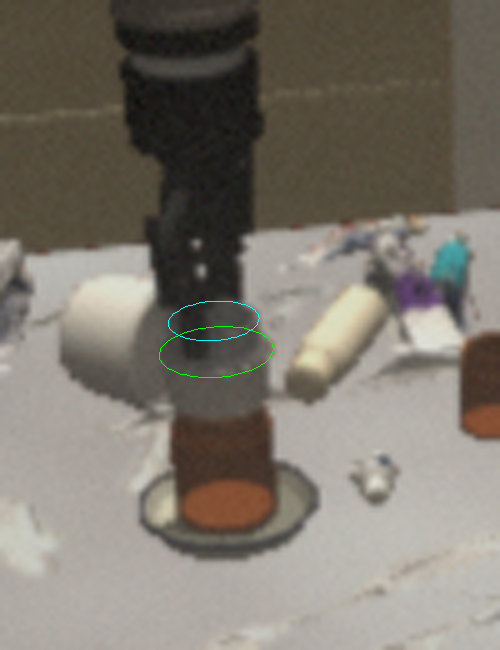

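Contact is at 15 N at the expected height (0.1441 against 0.1443). Easing up 1 mm, then releasing.

Call:
{"name": "step_arm", "arguments": {"targets": [[-1, 0, -1, 0, 0.6], [-1, 0, -1, 0, 0.6], [-1, 0, -1, 0, 0.35], [-1, 0, -1, 0, 0.25], [-1, 0, -1, 0, 0.1], [-1, 0, -1, 0, 0], [-1, 0, -1, 0, 0], [-1, 0, -1, 0, 0], [-1, 0, -1, 0, 0], [-1, 0, -8, 0, 0], [-1, 0, -18, 0, 0], [-1, 0, -35, 0, 0], [-1, 0, -60, 0, 0], [-1, 0, -85, 0, 0], [-1, 0, -95, 0, 0], [-1, 0, -95, 0, 0], [-1, 0, -95, 0, 0]]}}

```text
t: 23.27
eef_pos: [0.4479, 0.2507, 0.2377]
tool_rot: [-0.0, 0.831, 0.557, 0.001]
contact_force: [0.1, -0.3, -0.4]
gripper_width: 1.002
```

Run:
```python
from h import *
go((.481,-.232,.2))
c=cam('side')
overlay(c,[(.4497,.2477,.1225,.0325),(.4497,.2477,.14,.0265)],(160,60,260,190),5,'c6')
e,n=topell(c,(.449,.2477),.14,.036,.007,.004); print(n,e,onplane(c,*e[0],.14))
```

```text
t 23.27 pos [0.4479 0.2507 0.2377] xang 67.7 tilt 0.001 w 1.002 F [ 0.1 -0.3 -0.4] -> shift [-434.   214.    37.2] q [-0.8   0.23  0.2   1.97 -0.05  0.95  0.6 ]
54 ((201.9290008544922, 123.66635131835938), (9.018241882324219, 18.0820369720459), 85.66942596435547) [0.44875845 0.24767176 0.14      ]
```

View pics/c6.png

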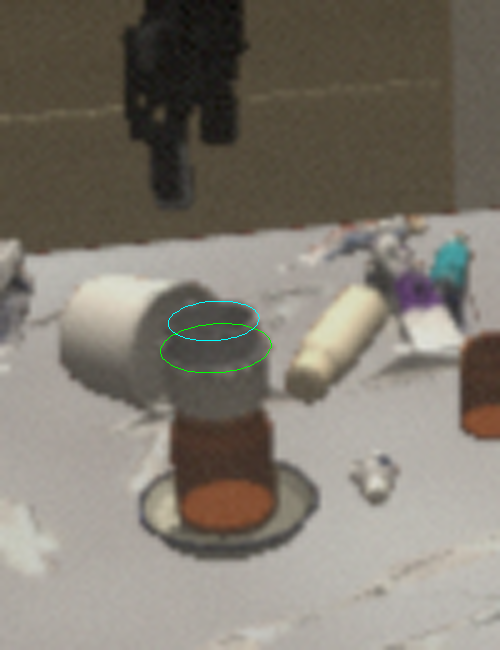

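The strainer is seated level (collar fit (0.4488, 0.2477)). Now the cover.

Call:
{"name": "step_arm", "arguments": {"targets": [[-28, 14, 0, 0, 0], [-58, 29, 0, 0, 0], [-88, 43, 0, 0, 0], [-118, 58, 0, 0, 0], [-148, 73, 0, 0, 0], [-178, 88, 0, 0, 0], [-208, 103, 0, 0, 0], [-238, 117, 0, 0, 0], [-268, 132, 5, 0, 0], [-298, 147, 20, 0, 0], [-328, 162, 40, 0, 0], [-358, 177, 60, 0, 0], [-388, 191, 80, 0, 0], [-415, 205, 100, 0, 0], [-434, 214, 120, 0, 0], [-434, 214, 140, 0, 0], [-434, 214, 150, 0, 0], [-434, 214, 150, 0, 0], [-434, 214, 150, 0, 0], [-434, 214, 150, 0, 0]]}}

```text
t: 24.98
eef_pos: [0.4813, -0.2313, 0.0878]
tool_rot: [0.0, 0.83, 0.557, 0.0]
contact_force: [-0.0, 0.9, -0.3]
gripper_width: 1.002
```

Run:
```python
from h import *
go((.481,-.232,.04))
c=cam('side')
overlay(c,[],(200,200,300,300),6,'d1')
c=cam('top')
overlay(c,[],(300,170,400,260),6,'d1t')
```

```text
t 24.98 pos [ 0.4813 -0.2313  0.0878] xang 67.8 tilt 0.001 w 1.002 F [-0.   0.9 -0.3] -> shift [-0.8 -0.  47.8] q [ 0.02  0.5   0.39  2.05 -0.31  0.65  1.8 ]
```

View pics/d1.png

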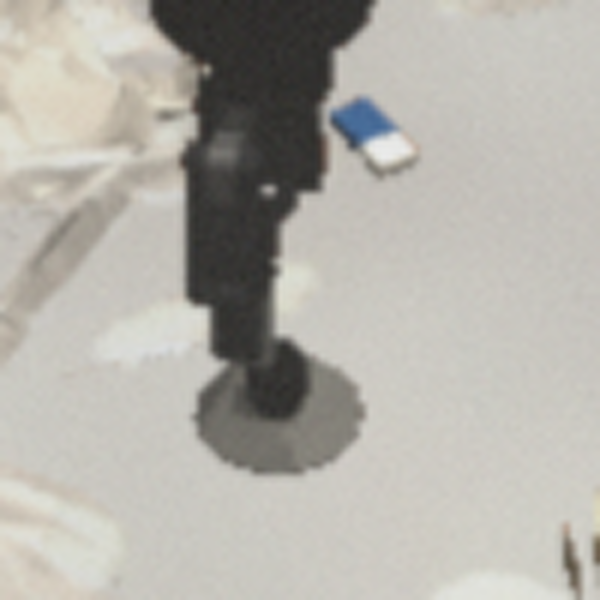

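View pics/d1t.png

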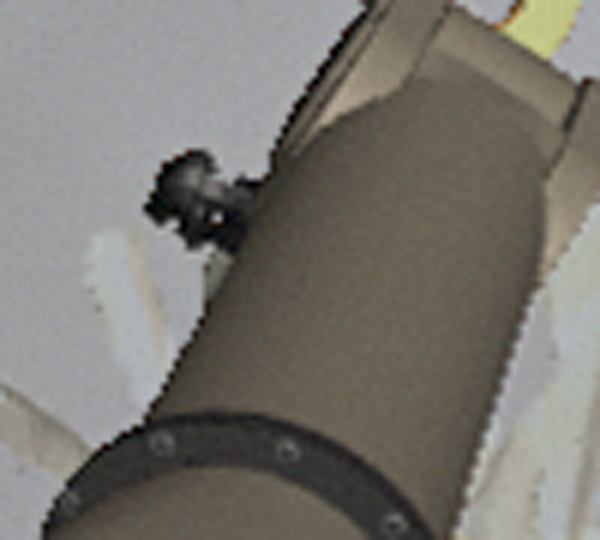

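The gripper straddles the cover in the side view (knob at (278,385)). Descending and closing on the knob.

Call:
{"name": "step_arm", "arguments": {"targets": [[-1, 0, 8, 0, 0], [-1, 0, 18, 0, 0], [-1, 0, 28, 0, 0], [-1, 0, 38, 0, 0], [-1, 0, 45, 0, 0], [-1, 0, 48, 0, 0], [-1, 0, 48, 0, 0], [-1, 0, 48, 0, 0], [-1, 0, 48, 0, 0.2], [-1, 0, 48, 0, 0.4], [-1, 0, 48, 0, 0.5], [-1, 0, 48, 0, 0.6], [-1, 0, 48, 0, 0.7], [-1, 0, 48, 0, 0.8], [-1, 0, 48, 0, 0.9], [-1, 0, 48, 0, 0.9], [-1, 0, 48, 0, 0.9], [-1, 0, 48, 0, 0.9]], "newtons": 30}}

```text
t: 26.58
eef_pos: [0.4807, -0.233, 0.0396]
tool_rot: [0.0, 0.831, 0.557, 0.0]
contact_force: [-0.2, 1.2, 6.9]
gripper_width: 0.251
```

Run:
```python
from h import *
go((.481,-.232,.25))
c=cam('side')
overlay(c,[],(200,200,300,300),6,'d2')
```

```text
t 26.58 pos [ 0.4807 -0.233   0.0396] xang 67.7 tilt 0.000 w 0.251 F [-0.2  1.2  6.9] -> shift [   1.1    0.  -210.4] q [ 0.07  0.58  0.34  2.06 -0.36  0.56  1.84]
```

View pics/d2.png

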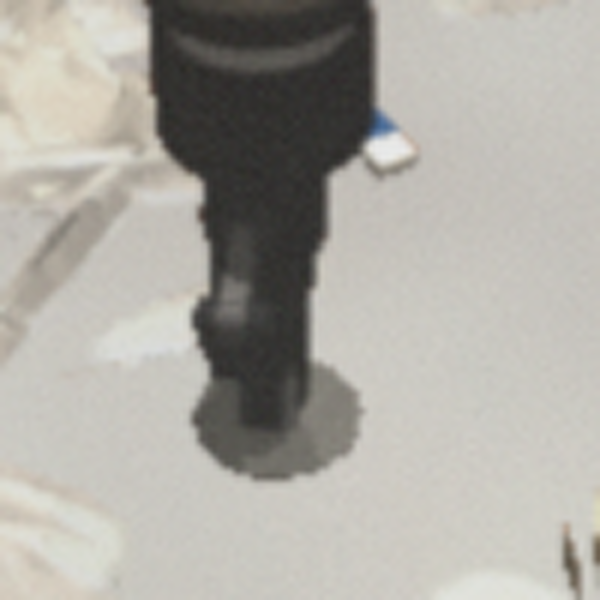

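The knob is gripped (opening 0.251, about 21–23 mm) and the cover is level. Lifting.

Call:
{"name": "step_arm", "arguments": {"targets": [[0, 0, -5, 0, 0.9], [0, 0, -18, 0, 0.9], [0, 0, -40, 0, 0.9], [0, 0, -68, 0, 0.9], [0, 0, -98, 0, 0.9], [0, 0, -128, 0, 0.9], [0, 0, -158, 0, 0.9], [0, 0, -178, 0, 0.9], [0, 0, -185, 0, 0.9], [0, 0, -185, 0, 0.9], [0, 0, -185, 0, 0.9]]}}

```text
t: 27.55
eef_pos: [0.48, -0.2327, 0.2235]
tool_rot: [-0.0, 0.831, 0.557, -0.0]
contact_force: [-0.0, 0.5, -1.4]
gripper_width: 0.249
```

Run:
```python
from h import *
go((.448,.250,.225))
c=cam('side')
overlay(c,[],(180,100,320,240),5,'d3')
```

```text
t 27.55 pos [ 0.48   -0.2327  0.2235] xang 67.7 tilt 0.001 w 0.249 F [-0.   0.5 -1.4] -> shift [ 434.4 -212.9   -1.3] q [-0.07  0.3   0.49  1.95 -0.17  0.94  1.69]
```

View pics/d3.png

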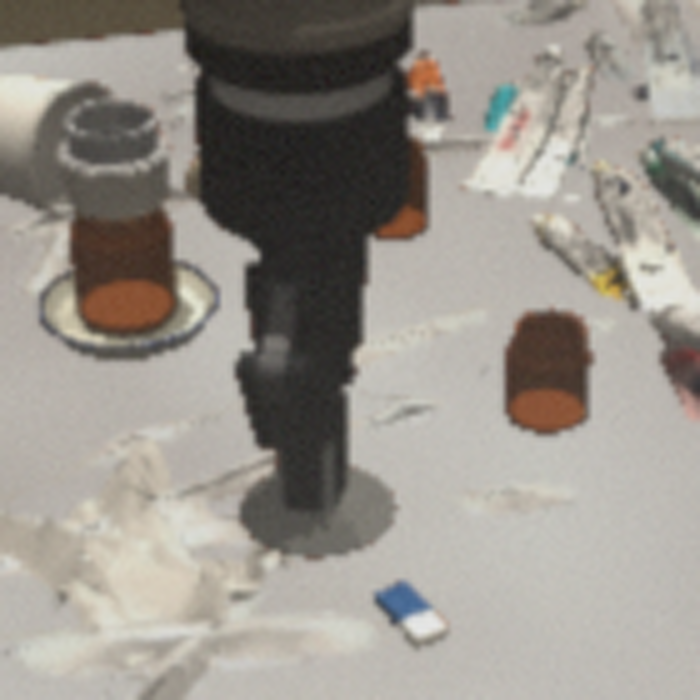

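The cover hangs level at (318,510), and the stack stands upright at (125,215). Carrying the cover over it.

Call:
{"name": "step_arm", "arguments": {"targets": [[10, -5, -2, 0, 0.9], [30, -15, -2, 0, 0.9], [56, -28, -2, 0, 0.9], [84, -41, -2, 0, 0.9], [113, -55, -2, 0, 0.9], [142, -70, -2, 0, 0.9], [171, -84, -2, 0, 0.9], [200, -98, -2, 0, 0.9], [229, -112, -2, 0, 0.9], [258, -126, -2, 0, 0.9], [287, -141, -2, 0, 0.9], [316, -155, -2, 0, 0.9], [345, -169, -2, 0, 0.9], [372, -182, -2, 0, 0.9], [398, -195, -2, 0, 0.9], [418, -205, -2, 0, 0.9], [430, -211, -2, 0, 0.9], [434, -213, -2, 0, 0.9], [434, -213, -2, 0, 0.9], [434, -213, -2, 0, 0.9]]}}

```text
t: 29.27
eef_pos: [0.4484, 0.2476, 0.2256]
tool_rot: [0.0, 0.831, 0.556, -0.001]
contact_force: [1.1, -0.3, -1.2]
gripper_width: 0.253
```

Call:
{"name": "step_arm", "arguments": {"targets": [[0, 0, 0, 0, 0.9], [0, 0, 0, 0, 0.9]]}}

```text
t: 29.43
eef_pos: [0.4487, 0.2477, 0.2262]
tool_rot: [0.0, 0.831, 0.556, -0.0]
contact_force: [-0.6, 0.4, -0.4]
gripper_width: 0.252
```

Run:
```python
from h import *
go((.448,.2500,.1725))
c=cam('side')
z=bot.get_obs()['eef_pos'][2]-.0396
overlay(c,[(.4488,.2477,.14,.0265),(.4488,.2477,z+.013,.0315)],(160,40,260,170),5,'d4')
```

```text
t 29.43 pos [0.4487 0.2477 0.2262] xang 67.5 tilt 0.001 w 0.252 F [-0.6  0.4 -0.4] -> shift [ 1.9 -1.5 53.7] q [-0.8   0.24  0.21  1.98 -0.06  0.93  0.61]
```

View pics/d4.png

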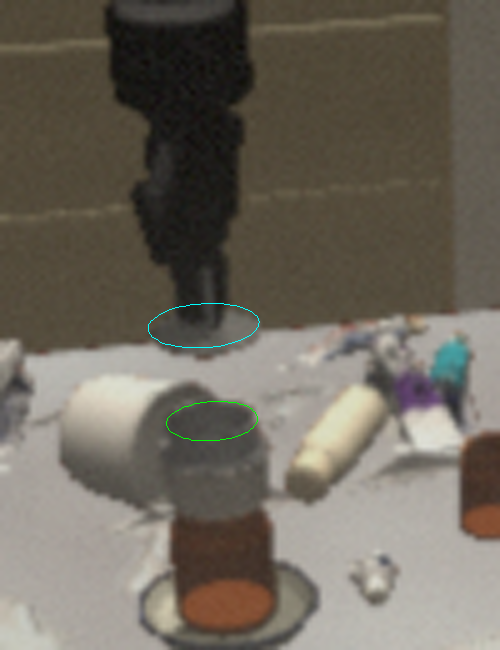

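The cover is level above the collar. The predicted seat is TCP z about 0.1726. Lowering gently.

Call:
{"name": "step_arm", "arguments": {"targets": [[1, -1, 8, 0, 0.9], [1, -1, 18, 0, 0.9], [1, -1, 27, 0, 0.9], [1, -1, 34, 0, 0.9], [1, -1, 40, 0, 0.9], [1, -1, 44, 0, 0.9], [1, -1, 47, 0, 0.9], [1, -1, 50, 0, 0.9], [1, -1, 52, 0, 0.9], [1, -1, 54, 0, 0.9], [1, -1, 55, 0, 0.9], [1, -1, 55, 0, 0.9]]}}

```text
t: 30.48
eef_pos: [0.4486, 0.251, 0.1726]
tool_rot: [-0.0, 0.831, 0.557, 0.001]
contact_force: [-1.7, -1.2, 7.5]
gripper_width: 0.25
```

Run:
```python
from h import *
go((.448,.2500,.1725))
c=cam('side')
overlay(c,[(.4488,.2477,.146,.0315)],(160,40,260,170),5,'d5')
```

```text
t 30.48 pos [0.4486 0.251  0.1726] xang 67.7 tilt 0.002 w 0.250 F [-1.7 -1.2  7.5] -> shift [-1.2 -0.2  0.1] q [-0.79  0.31  0.2   2.03 -0.08  0.81  0.63]
```

View pics/d5.png

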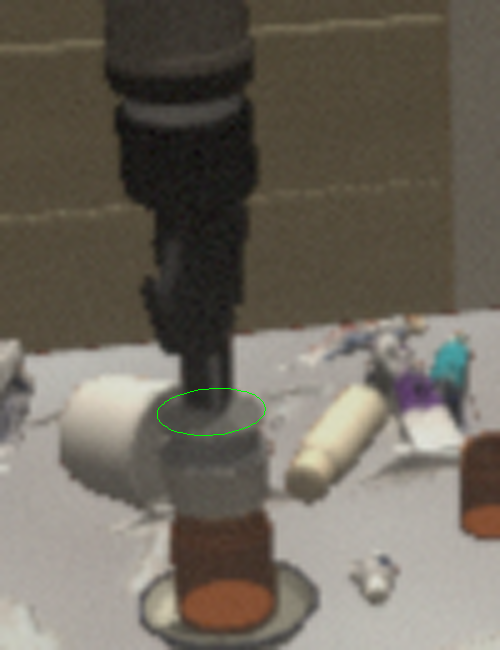

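The cover is seated at TCP z 0.1726 with 7.5 N, exactly as predicted. Releasing and retreating upward, opened fully first.

Call:
{"name": "step_arm", "arguments": {"targets": [[0, 0, 0, 0, 0.9], [0, 0, 0, 0, 0.7], [0, 0, 0, 0, 0.55], [0, 0, 0, 0, 0.4], [0, 0, 0, 0, 0.3], [0, 0, 0, 0, 0.2], [0, 0, 0, 0, 0.2], [0, 0, 0, 0, 0.2], [0, 0, -8, 0, 0.2], [0, 0, -20, 0, 0.2], [0, 0, -40, 0, 0.2], [0, 0, -65, 0, 0.2], [0, 0, -90, 0, 0.2], [0, 0, -110, 0, 0.2], [0, 0, -120, 0, 0.2], [0, 0, -120, 0, 0.2], [0, 0, -120, 0, 0.2], [0, 0, -120, 0, 0.2]]}}

```text
t: 32.03
eef_pos: [0.4471, 0.2502, 0.29]
tool_rot: [0.0, 0.831, 0.557, -0.001]
contact_force: [-0.3, -0.6, -0.1]
gripper_width: 0.798
```

Run:
```python
from h import *
go((.448,.2500,.29))
c=cam('side')
overlay(c,[(.449,.247,.017,.056),(.4488,.2477,.146,.0315),(.4488,.2477,.1225,.0325)],(160,60,260,190),5,'d6')
e,n=topell(c,(.449,.2477),.172,.018,.007,.004); print(n,e,onplane(c,*e[0],.172))
# bystanders
d=dict(np.load('pics/side0.npz')); 
df=np.abs(c['frame'].astype(int)-d['frame']).max(-1)>50; im=c['frame'][:,:,::-1].copy(); im[df]=(0,0,255); cv2.imwrite('pics/d6f.png',im)
```

```text
t 32.03 pos [0.4471 0.2502 0.29  ] xang 67.7 tilt 0.002 w 0.798 F [-0.3 -0.6 -0.1] -> shift [0.1 0.9 0. ] q [-0.82  0.17  0.21  1.91 -0.04  1.07  0.59]
21 ((201.58290100097656, 114.016357421875), (3.9522550106048584, 6.692561626434326), 94.67314147949219) [0.44996423 0.24409268 0.172     ]
```

View pics/d6.png

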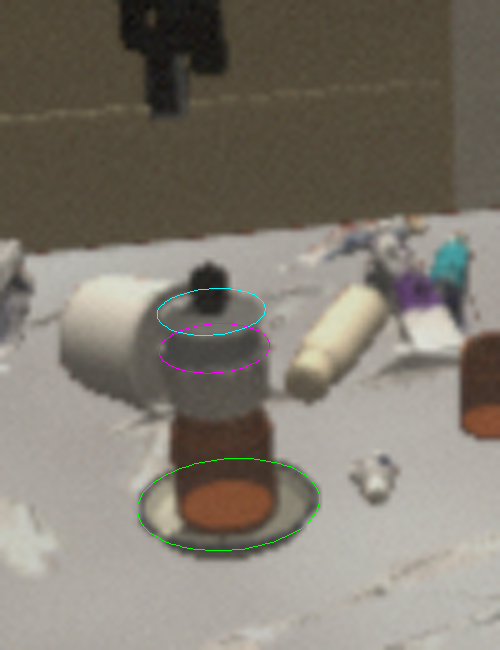

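View pics/d6f.png

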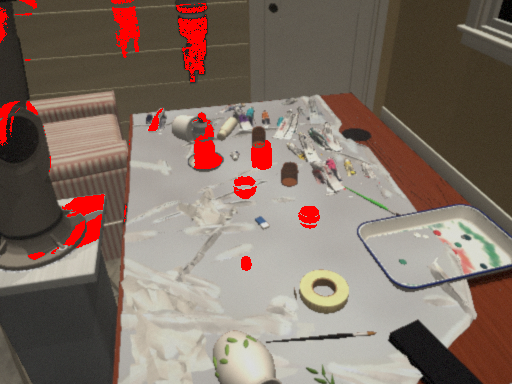

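Only the moved parts, the arm and its shadow changed; bystanders are untouched and the stack is upright. Moving the arm aside to check from above.

Call:
{"name": "step_arm", "arguments": {"targets": [[-35, 0, 0, 0, 0.2], [-70, 0, 0, 0, 0.2], [-105, 0, 0, 0, 0.2], [-140, 5, 0, 0, 0.2], [-175, 15, 0, 0, 0.2], [-210, 30, 0, 0, 0.2], [-245, 45, 0, 0, 0.2], [-280, 60, 0, 0, 0.2], [-280, 60, 0, 0, 0.2], [-280, 60, 0, 0, 0.2], [-280, 60, 0, 0, 0.2], [-280, 60, 0, 0, 0.2]]}}

```text
t: 33.08
eef_pos: [0.3967, -0.03, 0.2908]
tool_rot: [-0.0, 0.83, 0.558, -0.001]
contact_force: [-0.2, -0.1, 0.3]
gripper_width: 0.802
```

Run:
```python
from h import *
o=bot.get_obs(); print(o['t'],o['eef_pos'],np.abs(o['joint_vel']).max())
c=cam('top');s=cam('side')
x,y=.4455,.251
overlay(c,[(x,y,.017,.056),(x,y,.146,.0315),(x,y,.172,.0115)],(130,180,220,270),7,'e1')
for k,cc in(('top',c),('side',s)):
  for z,R in((.146,.036),(.172,.02)):
    try: e,n=topell(cc,(.448,.249),z,R,.006,.004); print(k,z,n,np.round(e[1],1),onplane(cc,*e[0],z).round(4))
    except Exception as ex: print(k,z,ex)
W=c['W'];m=np.hypot(W[...,0]-x,W[...,1]-y)<.035
print(np.percentile(W[m][:,2],[50,90,97,99]).round(4))
e,n=topell(c,(.623,-.332),.024,.065,.006,.004); print('tape',onplane(c,*e[0],.024))
```

```text
33.0833 [ 0.3967262  -0.03004822  0.29075971] 0.007942824793234547
top 0.146 309 [23.3 24.1] [0.4465 0.2493 0.146 ]
top 0.172 55 [8.3 8.5] [0.4462 0.2496 0.172 ]
side 0.146 101 [ 9.1 20.4] [0.4491 0.2441 0.146 ]
side 0.172 17 [3.1 6.1] [0.4491 0.2471 0.172 ]
[0.1443 0.154  0.1738 0.1759]
tape [ 0.62316735 -0.33275916  0.024     ]
```

View pics/e1.png

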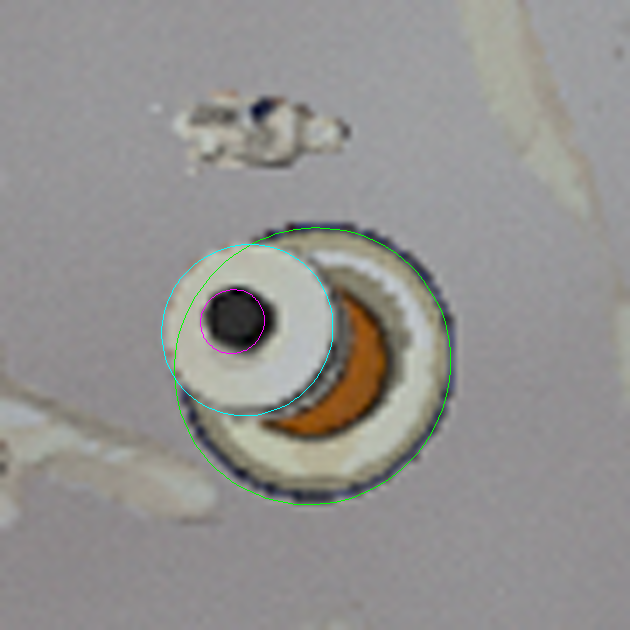

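Seen from above, the cover disc and knob are concentric at about (0.446, 0.2495), 1–2 mm from the dish centre, and the knob top is at about 0.174 m (0.172 expected). Handing in.

Run:
```python
from h import *
print(bot.hand_in())
```

```text
the job is handed in; nothing more can be done
None
```

I put the filter together in order (jar in the dish, then funnel, strainer and cover) and handed it in at about 33 s. The hand-in reports no verdict.

**Seating:** Each part met light contact at the height worked out beforehand, within about 2 mm for the jar and 1 mm for the others. The most contact force I saw was 15 N, when the strainer seated.

**Last checks:**
- **Centring:** The top view puts the cover's disc and knob at (0.4465, 0.2493) and (0.4462, 0.2496). That is about 2 mm from the dish centre. The side-camera fits put the jar, funnel and strainer within about 1 mm of each other.
- **Height and level:** The knob's top reads about 0.174 m where 0.172 m is expected, inside the few millimetres of depth error seen elsewhere. The stack looks upright and level in both views.
- **Bystanders:** The side picture against the first one shows no change at the tape roll, the eraser or any of the paint tubes. I did not single out which tube was the named one. The tape roll measures where it was to about 1 mm.
- **Arm:** It was clear of everything and at rest before hand-in.

**Disagreements:** The two cameras differ by a steady 2–4 mm. The side view's fits for the cover were also noisy: one put the disc at y = 0.244, about 5 mm from the top view and about 3.6 mm from the strainer's side fit. I trusted the clearer top view there; even that reading is inside the 8 mm limit.

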